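# Line up the reagent bottles by height

## Robot

A 6-joint arm with a two-finger parallel gripper is mounted at the origin on the work surface. World frame = base frame: x ahead of the robot, y to its left, z up, the work surface at z = 0. Lengths are in m, angles in rad, forces in N, time in s.
With the tool pointing down it reaches from about 0.375 to 0.9 m from the base axis. Payload 3.1 kg.
Tool frame: the origin (TCP) lies on the front face of the gripper's body, between the roots of the fingers; the fingertips stand 73 mm ahead of it and the grasp point (between the pads) lies 54 mm ahead of it (manip.finger_overhang is the distance from the TCP to the fingertips, in m); z points along the fingers, y is the direction in which the jaws open and shut (so a half turn about z gives the same grasp; the last joint's range is limited). The gripper opens to 85 mm and grips with 20 to 120 N. Pads are 22 mm wide; open, the fingers measure 114 mm over their backs; the gripper's body (76 mm by 85 mm) begins 54 mm behind the grasp point. The pads swing forward as they close: fully open they stand 13 mm farther back than shut.
Start: joints at [0.944, 0.527, 1.433, -0, 1.181, -0.178], TCP at [0.271, 0.563, 0.304] pointing down, gripper open.
Joint ranges: [-3.08, 3.08], [-0.75, 2.2], [0.22, 2.44], [-1.43, 4.57], [0, 2.65], [-2.85, 2.85]. Speed limits (rad/s): [2.79, 2.79, 3.14, 3.14, 3.14, 3.14].

## Interface

Orientations are given as a unit quaternion [x, y, z, w].
In Python, from station import manip gives the robot as it stands.
- The arm moves only by the tool apply_moves, never from a script. Its argument "increments" is a list that holds one entry, the list of rows, each a list of 4 numbers: the shift along the tool's x, y, z in m, then the turn about the tool's z in degrees. In form: [[[dx, dy, dz, spin], ...]]. A call has 1 to 5 rows; each row shifts and turns the pose as measured when the row begins, along the tool's axes as they then stand; what a row does not reach is not made up. A row lasts 1/10 s, in which the tool goes at most 50 mm and 8.59 degrees, less where a joint would pass 70% of its speed; a pose out of reach is approached as far as the arm can. A call with a gripper value outside its range is refused whole. "fingers" is the opening, from 0 (shut) to 1 (fully open), set as the call begins (left out, the last holds). The fingers move at their own pace and stop on an object; "newtons" is the grip in N (left out, the last holds). Time passes only in rows, so rows that do not move let the fingers close. It gives the time, the measured TCP pose, the force and the opening at its end, in the units of the state.
- manip.sense(): the state, without advancing time (a new reading comes with each control period).
- manip.snapshot(name): name is "side" or "top"; returns (picture, depth): 420x560x3 uint8, red, green, blue; 420x560 float32, m along the optical axis (not along the pixel's ray), 0 where there is no reading.
- manip.camera_model(name): a dict with "mtx" (3x3 intrinsics, pixels), "distortion" ([k1, k2, p1, p2, k3] as OpenCV has them; the pictures are not rectified), "R" (3x3) and "t" (3): a world point X has camera coordinates R X + t. Camera axes: x right, y down, z forward; pixel columns grow to the right and rows downward; lengths in m; the calibration is good to about 2 mm. A picture is of the moment at which its call begins. camera_model takes no time and is no camera call.
- manip.sign_off(): hands the job in, once; it reports no verdict.
The state is a dict: "t": time; "q": joint angles; "qd": joint speeds; "tau": joint torques, N m; "tcp_pos": TCP position; "tool_rot": TCP orientation; "force": force on the tool from outside, world axes, zero at the start; "ft_torque": the same for the moment, N m; "finger_gap": opening from 0.0 (shut) to 1.0 (fully open).
Only numpy, scipy, OpenCV 4.12 (cv2) and the standard library are available. Lean on these libraries where they do the work, as an engineer would, in place of code of your own. Each camera call takes 0.05 s, during which the arm holds its last target.

## Task

Tidy the four white reagent bottles onto the row of four coasters in order of height: the tallest on the coaster next to the upright bookend, then each next shorter one in turn, the shortest at the far end. Stand each bottle centred on its own coaster, keep the bottles upright and set them down gently rather than dropping them, and leave the glass beaker where it stands.

Things in the scene. Friction and masses are not known exactly. Their poses are not given: they have to be found in the camera images.
- coaster_a_top (a point): one of four identical dark rubber coasters (discs 70 mm across, 4 mm thick, thin grey ring near the edge), fixed in a straight row, 90 mm apart centre to centre, on a flat aluminium board 110 x 470 x 8 mm; the letter says nothing about its place in the row. Point: centre of its top face, 12 mm above the bench, where a bottle's underside comes to stand; y axis along the row (either end), z up
- coaster_b_top (a point): one of four identical dark rubber coasters (discs 70 mm across, 4 mm thick, thin grey ring near the edge), fixed in a straight row, 90 mm apart centre to centre, on a flat aluminium board 110 x 470 x 8 mm; the letter says nothing about its place in the row. Point: centre of its top face, 12 mm above the bench, where a bottle's underside comes to stand; y axis along the row (either end), z up
- coaster_c_top (a point): one of four identical dark rubber coasters (discs 70 mm across, 4 mm thick, thin grey ring near the edge), fixed in a straight row, 90 mm apart centre to centre, on a flat aluminium board 110 x 470 x 8 mm; the letter says nothing about its place in the row. Point: centre of its top face, 12 mm above the bench, where a bottle's underside comes to stand; y axis along the row (either end), z up
- coaster_d_top (a point): one of four identical dark rubber coasters (discs 70 mm across, 4 mm thick, thin grey ring near the edge), fixed in a straight row, 90 mm apart centre to centre, on a flat aluminium board 110 x 470 x 8 mm; the letter says nothing about its place in the row. Point: centre of its top face, 12 mm above the bench, where a bottle's underside comes to stand; y axis along the row (either end), z up
- bookend_foot (a point): fixed upright steel bookend (plate 80 mm wide, 4 mm thick, 90 mm high, standing across the row) on one end of the board, 70 mm from the centre of the nearest coaster; the board's other end has only a low steel lip 10 mm high. Point: centre of its foot, 8 mm above the bench; y axis along the row
- bottle_largest_mid (a point): the tallest of four loose, closed, round white plastic bottles with dark blue screw caps: 120 mm high in all, straight body 58 mm across up to 98 mm, above that the cap (55 mm across, 18 mm high), about 300 g. Grip the body from above, 30 to 40 mm below the top of the cap. Point: on its axis, half-way up (60 mm above its underside); z up along the axis
- bottle_large_mid (a point): the second tallest of four loose, closed, round white plastic bottles with dark blue screw caps: 100 mm high in all, straight body 52 mm across up to 78 mm, above that the cap (49 mm across, 18 mm high), about 200 g. Grip the body from above, 30 to 40 mm below the top of the cap. Point: on its axis, half-way up (50 mm above its underside); z up along the axis
- bottle_small_mid (a point): the third tallest of four loose, closed, round white plastic bottles with dark blue screw caps: 80 mm high in all, straight body 46 mm across up to 58 mm, above that the cap (43 mm across, 18 mm high), about 130 g. Grip the body from above, 30 to 40 mm below the top of the cap. Point: on its axis, half-way up (40 mm above its underside); z up along the axis
- bottle_smallest_mid (a point): the shortest of four loose, closed, round white plastic bottles with dark blue screw caps: 60 mm high in all, straight body 40 mm across up to 38 mm, above that the cap (37 mm across, 18 mm high), about 80 g. Grip the body from above, 30 to 40 mm below the top of the cap. Point: on its axis, half-way up (30 mm above its underside); z up along the axis
- beaker_mid (a point): empty open glass beaker, 66 mm across, 85 mm high, loose, standing among the bottles; it is not part of the row. Point: on its axis, half-way up; z up

How it is judged:
By the outcome, as a careful person would: the job done as asked, in the order asked, and still so for the second after the job is handed in, with the robot touching nothing.
It also fails if it takes over 104 s, if anything falls off the work surface, if the arm or the gripper's body presses on something with over 40 N, if the wrist force passes 120 N, or if a joint passes its speed limit or range.

## Working session

There is one attempt and no reset: what is moved stays moved. The work goes in short steps, Python scripts to look and compute and a tool call to move; the robot and the scene stay as the last step left them, time stands still between calls to the robot, and variables do not carry over. Pictures are saved under pics/ and viewed, and the job is handed in when it is done.

Besides the shell and the picture viewer there is one more tool, called after "Request:" as name(argument=value, ...), one argument or row to a line, values as JSON. apply_moves: Moves the arm, as the interface text tells. Its arguments: {"type":"object","properties":{"increments":{"type":"array","items":{"type":"array","items":{"type":"array","items":{"type":"number"}}}},"fingers":{"type":"number"},"newtons":{"type":"number"}},"required":["increments"]}

```bash
ls; mkdir -p pics; python3 - <<'E'
from station import manip
import cv2, numpy as np
s=manip.sense()
for k,v in s.items(): print(k,v)
print(manip.finger_overhang)
for n in("side","top"):
    p,d=manip.snapshot(n); cv2.imwrite(f"pics/{n}0.png",p[:,:,::-1]); np.savez(f"{n}0.npz",p=p,d=d)
    print(n,manip.camera_model(n))
E
```

```text
pics
t 0.0
q [ 9.43463868e-01  5.28494447e-01  1.43391936e+00 -2.99223078e-05
  1.18141572e+00 -1.78520296e-01]
qd [-0.00167658 -0.00099405  0.00054258 -0.00049577 -0.00147209  0.00048948]
tau [-8.35554056e-04 -4.42347729e+01 -1.78027922e+01 -2.07007115e-04
  8.36611114e-03  1.46615230e-05]
tcp_pos [0.27083384 0.5626355  0.30291066]
tool_rot [ 2.22521683e-01  9.74927100e-01 -1.03429477e-03 -4.25825775e-04]
force [-0.29660681  0.08600992 -0.15951529]
ft_torque [-0.01906454 -0.02228847  0.01002125]
finger_gap 0.9994183075886407
0.0726
side {'mtx': array([[395.77734027,   0.        , 282.20823543],
       [  0.        , 395.77734027, 210.35233822],
       [  0.        ,   0.        ,   1.        ]]), 'distortion': array([-0.02431889,  0.        ,  0.        ,  0.        ,  0.        ]), 'R': array([[-0.99826899, -0.05688763, -0.01492722],
       [-0.03367463,  0.76094432, -0.64794271],
       [ 0.04821871, -0.64631845, -0.76154279]]), 't': array([0.55484401, 0.07971261, 0.88813631])}
top {'mtx': array([[391.1052206 ,   0.        , 279.95846905],
       [  0.        , 391.1052206 , 208.97019033],
       [  0.        ,   0.        ,   1.        ]]), 'distortion': array([-0.05312376,  0.        ,  0.        ,  0.        ,  0.        ]), 'R': array([[-0.01943755, -0.9997983 ,  0.00505355],
       [-0.98757565,  0.0184111 , -0.15606209],
       [ 0.15593757, -0.00802423, -0.98773432]]), 't': array([-0.00162697,  0.53451242,  0.86280227])}
```

View pics/top0.png

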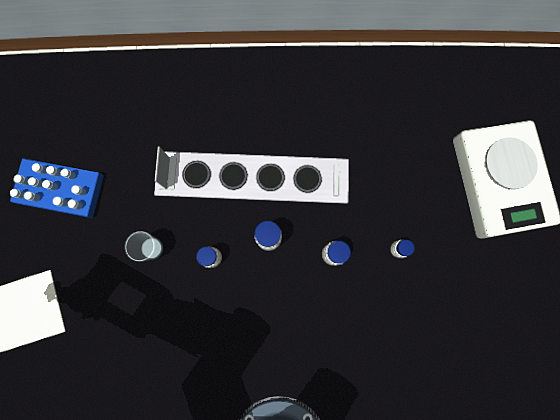

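View pics/side0.png

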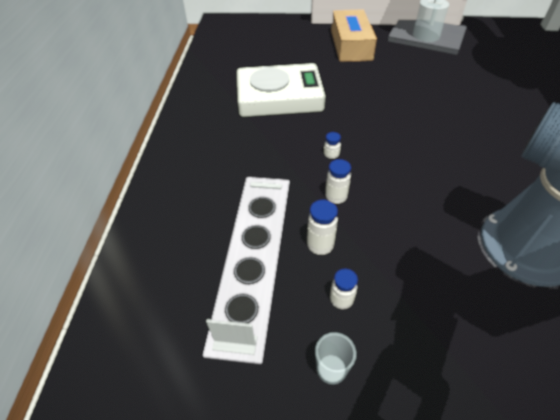

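The top view shows the bookend at about (168,168) and the coasters at (197,174), (233,176), (270,177) and (307,179). The blue-capped bottles are at (208,256), (267,234), (338,252) and (404,248), and the beaker is at (143,246). The side view agrees with this layout. Next I measure positions.

```bash
cat > h.py <<'E'
import cv2, numpy as np
from station import manip
def rays(name,uv):
    m=manip.camera_model(name)
    n=cv2.undistortPoints(np.asarray(uv,float).reshape(-1,1,2),m["mtx"],m["distortion"]).reshape(-1,2)
    d=np.c_[n,np.ones(len(n))]@m["R"]; o=-m["R"].T@m["t"]
    return o,d
def onplane(name,uv,z):
    o,d=rays(name,uv); return o+d*((z-o[2])/d[:,2])[:,None]
def depthpts(name,uv,D):
    o,d=rays(name,uv); uv=np.asarray(uv).astype(int); return o+d*D[uv[:,1],uv[:,0]][:,None]
def blue(p):
    h=cv2.cvtColor(p,cv2.COLOR_RGB2HSV); return cv2.inRange(h,(108,120,50),(130,255,255))
def comps(mask,amin):
    n,l,s,c=cv2.connectedComponentsWithStats(mask)
    return [(s[i],c[i],np.argwhere(l==i)[:,::-1]) for i in range(1,n) if s[i][4]>=amin]
E
cat > caps.py <<'E'
from h import *
H=np.array([.12,.10,.08,.06,.132,.112,.092,.072])
def fitcirc(P):
    return cv2.minEnclosingCircle(P.astype(np.float32))
def caps(n,p,D,pr=True):
    for s,c,px in comps(blue(p),40):
        if s[4]>1500: continue
        P=depthpts(n,px,D); ok=D[px[:,1],px[:,0]]>0
        if ok.sum()<20: continue
        z=np.percentile(P[ok,2],[50,70,90,95])
        h=H[np.argmin(abs(H-z[2]))]
        # top-face pixels by depth, then rays on plane z=h
        T=px[ok&(abs(P[:,2]-h)<.005)]
        if len(T)<10: continue
        Q=onplane(n,T,h); hull=cv2.convexHull(Q[:,:2].astype(np.float32))
        (cx,cy),r=fitcirc(Q[:,:2]); m=Q.mean(0)
        print(n,"px",c.round(),"n",s[4],"z",z.round(4),"h",h,"centre",round(cx,4),round(cy,4),"r",round(r,4),"mean",m[:2].round(4),"hull", round((cv2.contourArea(hull)/np.pi)**.5,4))
E
python3 - <<'E'
from caps import *
for n in("top","side"):
    f=np.load(f"{n}0.npz"); p,D=f["p"],f["d"]; caps(n,p,D)
    # coasters
    g=cv2.cvtColor(p,cv2.COLOR_RGB2GRAY)
    board=(g>150).astype(np.uint8)*255
    cs,hi=cv2.findContours(board,cv2.RETR_CCOMP,cv2.CHAIN_APPROX_NONE)
    for c,h in zip(cs,hi[0]):
        if h[3]>=0 and 250<cv2.contourArea(c)<2500 and len(c)>20:
            Q=onplane(n,c.reshape(-1,2),.012); 
            e=cv2.fitEllipse(Q[:,:2].astype(np.float32)*1000)
            print(n,"coaster px",c.reshape(-1,2).mean(0).round(),"c",np.round(e[0],1),"ax",np.round(e[1],1),"z",np.median(depthpts(n,c.reshape(-1,2),D)[:,2]).round(4))
E
```

```text
top px [267. 233.] n 533 z [0.1211 0.1218 0.1228 0.1232] h 0.12 centre 0.4718 0.017 r 0.0275 mean [0.4719 0.0168] hull 0.0264
top px [339. 252.] n 415 z [0.101  0.1017 0.1028 0.1034] h 0.1 centre 0.4309 -0.1342 r 0.0241 mean [ 0.4309 -0.1344] hull 0.0231
top px [406. 248.] n 221 z [0.0607 0.0615 0.0631 0.0636] h 0.06 centre 0.4383 -0.2932 r 0.0191 mean [ 0.4387 -0.2931] hull 0.0179
top px [206. 256.] n 318 z [0.081  0.0818 0.0831 0.0836] h 0.08 centre 0.4283 0.1517 r 0.0214 mean [0.4281 0.1515] hull 0.0205
top coaster px [307. 178.] c [613.  -79.3] ax [71.2 71.8] z 0.0095
top coaster px [270. 177.] c [618.4  10.4] ax [70.5 72. ] z 0.0099
top coaster px [233. 175.] c [623.8 100.2] ax [71.2 72.1] z 0.009
top coaster px [196. 174.] c [629.3 189.8] ax [70.9 72.8] z 0.0103
top coaster px [523. 215.] c [ 512.5 -605.8] ax [ 62.2 131.4] z 0.0611
side px [333. 137.] n 150 z [0.0592 0.0604 0.0612 0.0618] h 0.06 centre 0.4351 -0.291 r 0.021 mean [ 0.4356 -0.291 ] hull 0.0189
side px [340. 167.] n 326 z [0.0995 0.1003 0.1014 0.1017] h 0.1 centre 0.4278 -0.131 r 0.0278 mean [ 0.4277 -0.1326] hull 0.0248
side px [323. 211.] n 525 z [0.1196 0.1203 0.1211 0.1214] h 0.12 centre 0.4684 0.0179 r 0.029 mean [0.4686 0.0182] hull 0.0275
side px [345. 279.] n 416 z [0.0796 0.0802 0.081  0.0814] h 0.08 centre 0.4252 0.1533 r 0.0224 mean [0.4252 0.1531] hull 0.0212
side coaster px [342. 351.] c [430.  264.8] ax [42.8 54.8] z 0.0745
side coaster px [241. 309.] c [626.6 188.8] ax [64.8 69.2] z 0.0114
side coaster px [249. 270.] c [621.1 100.7] ax [67.3 68.2] z 0.0116
side coaster px [256. 237.] c [615.7  11.3] ax [66.6 69.2] z 0.0111
side coaster px [262. 207.] c [610.1 -78.5] ax [66.3 69.9] z 0.011
```

Both views agree to about 3 mm, coaster spacing comes out at 90 mm, and the heights match. I average the two views and align the jaws across the row.

Request:
apply_moves(
  increments=[
    [[0, 0, 0, 8.5], [0, 0, 0, 8.5], [0, 0, 0, 8.5], [0, 0, 0, 8.5], [0, 0, 0, 8.5]],
  ],
  fingers=1,
  newtons=30,
)

```text
t: 0.6
tcp_pos: [0.2699, 0.5613, 0.2999]
tool_rot: [0.566, 0.824, -0.004, -0.0]
force: [0.6, -0.3, -0.4]
finger_gap: 1.003
```

```bash
cat > go.py <<'E'
import sys, numpy as np
from scipy.spatial.transform import Rotation as R
from station import manip
C={'1':(.6279,.1893),'2':(.6224,.1004),'3':(.6170,.0108),'4':(.6115,-.0789)}
B={'1':(.4702,.0175),'2':(.4293,-.1328),'3':(.4267,.1525),'4':(.437,-.292)}
s=manip.sense(); r=R.from_quat(s["tool_rot"]); M=r.as_matrix()
a=np.degrees(np.arctan2(M[1,1],M[0,1]))
print("t",round(s["t"],2),"tcp",s["tcp_pos"].round(4) if hasattr(s["tcp_pos"],'round') else s["tcp_pos"],"yang",round(a,2),"spin needed",round(a+3.5,2),"gap",round(s["finger_gap"],3),"F",np.round(s["force"],2),"tilt z",M[:,2].round(4),"q",np.round(s["q"],2))
for k in sys.argv[1:]:
    xy=(B if k[0]=='b' else C)[k[1]]; 
    for nm,mm in(("now",M),):
        print(k,nm,"tool dx,dy mm",np.round(1000*(mm.T@(np.r_[xy,s["tcp_pos"][2]]-s["tcp_pos"])),1))
E
python3 go.py b1
```

```text
t 0.6 tcp [0.2699 0.5613 0.2999] yang 21.05 spin needed 24.55 gap 1.003 F [ 0.62 -0.33 -0.45] tilt z [-0.005 -0.007 -1.   ] q [ 0.94  0.53  1.44 -0.    1.18  0.58]
b1 now tool dx,dy mm [-579.5   -8.4    2.8]
```

Request:
apply_moves(
  increments=[
    [[-0.05, 0, 0, 8.2], [-0.05, 0, 0, 8.2], [-0.05, 0.01, 0, 8.2], [-0.045, 0.02, 0, 0], [-0.045, 0.02, 0, 0]],
  ],
)

```text
t: 1.1
tcp_pos: [0.3439, 0.3249, 0.2983]
tool_rot: [0.732, 0.681, -0.004, 0.0]
force: [0.8, 0.2, -0.9]
finger_gap: 1.002
```

```bash
python3 go.py b1
```

```text
t 1.1 tcp [0.3439 0.3249 0.2983] yang -4.09 spin needed -0.59 gap 1.002 F [ 0.76  0.25 -0.85] tilt z [-0.005 -0.005 -1.   ] q [ 0.52  0.33  1.81 -0.    1.01  0.59]
b1 now tool dx,dy mm [-297.6  147.9    0.9]
```

Request:
apply_moves(
  increments=[
    [[-0.044, 0.021, 0.008, 0], [-0.044, 0.021, 0.008, 0], [-0.044, 0.021, 0.008, 0], [-0.044, 0.021, 0.008, 0], [-0.044, 0.021, 0.008, -0.6]],
  ],
)

```text
t: 1.6
tcp_pos: [0.4324, 0.0941, 0.2595]
tool_rot: [0.727, 0.686, -0.002, 0.001]
force: [0.9, -0.5, -0.1]
finger_gap: 0.996
```

Request:
apply_moves(
  increments=[
    [[-0.04, 0.021, 0, 0], [-0.036, 0.022, 0, 0], [0, 0, 0, 0]],
  ],
)

```text
t: 1.9
tcp_pos: [0.4739, 0.0068, 0.2583]
tool_rot: [0.73, 0.683, -0.002, 0.001]
force: [0.5, -0.2, 0.0]
finger_gap: 0.995
```

```bash
python3 go.py b1
```

```text
t 1.9 tcp [0.4739 0.0068 0.2583] yang -3.79 spin needed -0.29 gap 0.995 F [ 0.5  -0.17  0.02] tilt z [-0.0015 -0.0052 -1.    ] q [-0.22  0.4   1.85 -0.01  0.89 -0.15]
b1 now tool dx,dy mm [10.4 -4.4 -0. ]
```

Request:
apply_moves(
  increments=[
    [[0.01, -0.0045, 0.02, 0], [0, 0, 0.018, 0], [0, 0, 0, 0]],
  ],
)

```text
t: 2.2
tcp_pos: [0.4701, 0.0158, 0.2192]
tool_rot: [0.732, 0.681, -0.002, 0.001]
force: [-0.3, -0.3, 0.5]
finger_gap: 1.001
```

```bash
python3 go.py b1
```

```text
t 2.2 tcp [0.4701 0.0158 0.2192] yang -4.09 spin needed -0.59 gap 1.001 F [-0.31 -0.34  0.46] tilt z [-0.0016 -0.0047 -1.    ] q [-0.2   0.46  1.9  -0.01  0.79 -0.13]
b1 now tool dx,dy mm [ 1.7 -0.  -0. ]
```

Request:
apply_moves(
  increments=[
    [[0.0015, 0, 0.025, -0.5], [0, 0, 0.025, 0], [0, 0, 0.02, 0], [0, 0, 0.008, 0], [0, 0, 0, 0]],
  ],
)

```text
t: 2.7
tcp_pos: [0.4708, 0.0195, 0.1416]
tool_rot: [0.728, 0.686, -0.001, 0.002]
force: [-0.5, 0.2, 0.9]
finger_gap: 1.003
```

```bash
python3 go.py b1
```

```text
t 2.7 tcp [0.4708 0.0195 0.1416] yang -3.37 spin needed 0.13 gap 1.003 F [-0.52  0.17  0.92] tilt z [ 0.0014 -0.0048 -1.    ] q [-0.19  0.61  1.95 -0.01  0.58 -0.13]
b1 now tool dx,dy mm [-2.  -0.5  0. ]
```

Request:
apply_moves(
  increments=[
    [[-0.002, 0, 0.002, 0], [0, 0, 0, 0], [0, 0, 0, 0], [0, 0, 0, 0], [0, 0, 0, 0]],
  ],
  fingers=0.3,
  newtons=40,
)

```text
t: 3.2
tcp_pos: [0.4715, 0.0177, 0.1423]
tool_rot: [0.727, 0.686, 0.0, 0.004]
force: [0.5, 0.9, -3.0]
finger_gap: 0.665
```

```bash
python3 go.py b1
```

```text
t 3.2 tcp [0.4715 0.0177 0.1423] yang -3.33 spin needed 0.17 gap 0.665 F [ 0.5   0.91 -3.01] tilt z [ 0.0054 -0.0055 -1.    ] q [-0.2   0.61  1.95 -0.01  0.58 -0.13]
b1 now tool dx,dy mm [-0.2 -1.3 -0. ]
```

Request:
apply_moves(
  increments=[
    [[0, 0, -0.01, 0], [0, 0, -0.02, 0], [0, 0, -0.02, 0], [0, 0, -0.005, 0]],
  ],
)

```text
t: 3.6
tcp_pos: [0.4702, 0.0181, 0.1993]
tool_rot: [0.727, 0.686, -0.001, 0.002]
force: [0.4, -0.0, -3.6]
finger_gap: 0.668
```

```bash
python3 go.py c1
```

```text
t 3.6 tcp [0.4702 0.0181 0.1993] yang -3.35 spin needed 0.15 gap 0.668 F [ 0.44 -0.01 -3.61] tilt z [ 0.0016 -0.0047 -1.    ] q [-0.2   0.5   1.91 -0.01  0.73 -0.13]
c1 now tool dx,dy mm [180.2 147.4  -0.6]
```

Lifted: the force reads about 3 N more, as it should for 300 g. I carry it over.

Request:
apply_moves(
  increments=[
    [[0.015, 0.012, 0, 0], [0.025, 0.02, 0, 0], [0.03, 0.025, 0, 0], [0.03, 0.025, 0, 0], [0.03, 0.025, 0, 0]],
  ],
)

```text
t: 4.1
tcp_pos: [0.583, 0.142, 0.1992]
tool_rot: [0.73, 0.684, -0.004, 0.0]
force: [1.0, -0.5, -3.8]
finger_gap: 0.666
```

Request:
apply_moves(
  increments=[
    [[0.025, 0.022, 0, 0], [0.015, 0.012, 0, 0], [0.004, 0.003, 0, 0], [0, 0, 0, 0]],
  ],
)

```text
t: 4.5
tcp_pos: [0.6254, 0.1892, 0.1962]
tool_rot: [0.728, 0.685, -0.004, -0.0]
force: [-0.1, 0.2, -3.6]
finger_gap: 0.666
```

```bash
python3 go.py c1
```

```text
t 4.5 tcp [0.6254 0.1892 0.1962] yang -3.49 spin needed 0.01 gap 0.666 F [-0.13  0.18 -3.58] tilt z [-0.0054 -0.0051 -1.    ] q [ 0.12  0.69  1.44 -0.01  1.01  0.19]
c1 now tool dx,dy mm [ 0.3  2.5 -0. ]
```

Request:
apply_moves(
  increments=[
    [[0, 0.0025, 0.015, 0], [0, 0, 0.013, 0], [0, 0, 0.006, 0], [0, 0, 0, 0]],
  ],
)

```text
t: 4.9
tcp_pos: [0.6238, 0.1854, 0.1575]
tool_rot: [0.729, 0.684, -0.007, -0.002]
force: [0.0, 0.0, -3.5]
finger_gap: 0.663
```

```bash
python3 go.py c1
```

```text
t 4.9 tcp [0.6238 0.1854 0.1575] yang -3.64 spin needed -0.14 gap 0.663 F [ 0.02  0.   -3.53] tilt z [-0.0137 -0.0071 -0.9999] q [ 0.12  0.74  1.47 -0.01  0.95  0.19]
c1 now tool dx,dy mm [ 4.2  3.9 -0.1]
```

Request:
apply_moves(
  increments=[
    [[0.004, 0.004, 0, 0], [0, 0, 0, 0]],
  ],
)

```text
t: 5.1
tcp_pos: [0.6279, 0.1884, 0.1568]
tool_rot: [0.73, 0.684, -0.008, -0.003]
force: [-0.0, 0.6, -2.3]
finger_gap: 0.661
```

```bash
python3 go.py c1
```

```text
t 5.1 tcp [0.6279 0.1884 0.1568] yang -3.72 spin needed -0.22 gap 0.661 F [-0.04  0.64 -2.33] tilt z [-0.0152 -0.0073 -0.9999] q [ 0.12  0.75  1.45 -0.01  0.96  0.19]
c1 now tool dx,dy mm [ 0.9 -0.  -0. ]
```

Request:
apply_moves(
  increments=[
    [[0.001, 0, 0.001, 0], [0, 0, 0.001, 0]],
  ],
)

```text
t: 5.3
tcp_pos: [0.6286, 0.1896, 0.1556]
tool_rot: [0.73, 0.684, -0.007, -0.002]
force: [0.2, -0.2, -3.2]
finger_gap: 0.666
```

```bash
python3 go.py c1
```

```text
t 5.3 tcp [0.6286 0.1896 0.1556] yang -3.72 spin needed -0.22 gap 0.666 F [ 0.15 -0.22 -3.18] tilt z [-0.0132 -0.007  -0.9999] q [ 0.12  0.75  1.45 -0.01  0.95  0.19]
c1 now tool dx,dy mm [-0.3 -0.7  0. ]
```

Request:
apply_moves(
  increments=[
    [[0, 0, 0.001, 0], [0, 0, 0.001, 0]],
  ],
)

```text
t: 5.5
tcp_pos: [0.6289, 0.1897, 0.1542]
tool_rot: [0.73, 0.684, -0.007, -0.002]
force: [-1.0, 0.1, -3.3]
finger_gap: 0.665
```

```bash
python3 go.py c1
```

```text
t 5.5 tcp [0.6289 0.1897 0.1542] yang -3.71 spin needed -0.21 gap 0.665 F [-1.03  0.11 -3.33] tilt z [-0.0119 -0.0069 -0.9999] q [ 0.13  0.75  1.45 -0.01  0.95  0.19]
c1 now tool dx,dy mm [-0.5 -1.   0. ]
```

```bash
python3 - <<'E'
from caps import *
for n in("top","side"):
    p,D=manip.snapshot(n); cv2.imwrite(f"pics/{n}1.png",p[:,:,::-1]); caps(n,p,D)
E
```

```text
top px [193. 161.] n 136 z [0.134  0.135  0.1362 0.1603] h 0.132 centre 0.6259 0.1728 r 0.0215 mean [0.6255 0.1715] hull 0.0135
top px [339. 252.] n 416 z [0.1011 0.1019 0.1029 0.1032] h 0.1 centre 0.4309 -0.1342 r 0.0241 mean [ 0.4309 -0.1344] hull 0.0231
top px [406. 248.] n 228 z [0.0607 0.0617 0.0627 0.0633] h 0.06 centre 0.4386 -0.2936 r 0.0191 mean [ 0.4391 -0.2934] hull 0.018
top px [205. 256.] n 307 z [0.0809 0.0817 0.0829 0.0834] h 0.08 centre 0.4286 0.1516 r 0.0213 mean [0.4278 0.1517] hull 0.0201
side px [340. 167.] n 317 z [0.0995 0.1004 0.1015 0.102 ] h 0.1 centre 0.4277 -0.1328 r 0.0263 mean [ 0.4276 -0.1327] hull 0.0246
side px [346. 279.] n 404 z [0.0798 0.0804 0.0813 0.0819] h 0.08 centre 0.4251 0.153 r 0.0222 mean [0.4251 0.1531] hull 0.0212
side px [233. 283.] n 361 z [0.1322 0.1328 0.1338 0.1343] h 0.132 centre 0.6267 0.1973 r 0.0255 mean [0.6286 0.2013] hull 0.0191
```

View pics/side1.png

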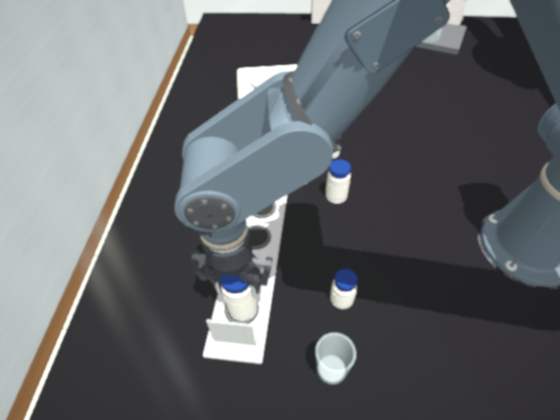

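The side view shows the bottle at about (240,300), held on the coaster next to the bookend. I lower it the last millimetre and release.

Request:
apply_moves(
  increments=[
    [[0, -0.0005, 0.001, 0], [0, 0, 0.001, 0], [0, 0, 0, 0]],
  ],
)

```text
t: 5.9
tcp_pos: [0.6286, 0.1898, 0.1539]
tool_rot: [0.73, 0.684, -0.006, -0.001]
force: [0.2, -0.5, -2.9]
finger_gap: 0.663
```

```bash
python3 go.py c1
```

```text
t 5.9 tcp [0.6286 0.1898 0.1539] yang -3.7 spin needed -0.2 gap 0.663 F [ 0.21 -0.53 -2.91] tilt z [-0.0106 -0.0069 -0.9999] q [ 0.13  0.75  1.45 -0.01  0.95  0.19]
c1 now tool dx,dy mm [-0.5 -0.7  0. ]
```

Request:
apply_moves(
  increments=[
    [[0, 0, 0.002, 0], [0, 0, 0.001, 0]],
  ],
)

```text
t: 6.1
tcp_pos: [0.6287, 0.1899, 0.1537]
tool_rot: [0.729, 0.684, -0.006, -0.001]
force: [-2.2, -0.3, 2.7]
finger_gap: 0.664
```

```bash
python3 go.py c1
```

```text
t 6.1 tcp [0.6287 0.1899 0.1537] yang -3.68 spin needed -0.18 gap 0.664 F [-2.17 -0.28  2.67] tilt z [-0.0099 -0.0069 -0.9999] q [ 0.13  0.75  1.45 -0.01  0.94  0.19]
c1 now tool dx,dy mm [-0.6 -0.7  0. ]
```

Contact: the force rises to +2.7 N. I release.

Request:
apply_moves(
  increments=[
    [[0, 0, 0, 0], [0, 0, 0, 0], [0, 0, 0, 0]],
  ],
  fingers=0.9,
)

```text
t: 6.4
tcp_pos: [0.6298, 0.19, 0.1542]
tool_rot: [0.73, 0.684, -0.004, 0.0]
force: [0.2, -0.6, 0.1]
finger_gap: 0.901
```

Request:
apply_moves(
  increments=[
    [[0, 0, -0.015, 0], [0, 0, -0.03, 0], [0, 0, -0.03, 0], [0, 0, -0.02, 0]],
  ],
  fingers=1,
)

```text
t: 6.8
tcp_pos: [0.6293, 0.1903, 0.2502]
tool_rot: [0.73, 0.684, -0.008, -0.002]
force: [-0.1, 1.1, -0.8]
finger_gap: 1.0
```

```bash
python3 go.py b2
```

```text
t 6.8 tcp [0.6293 0.1903 0.2502] yang -3.71 spin needed -0.21 gap 1.0 F [-0.05  1.14 -0.77] tilt z [-0.014  -0.0073 -0.9999] q [ 0.13  0.63  1.39 -0.01  1.13  0.19]
b2 now tool dx,dy mm [-335.4 -178.7    5.1]
```

Request:
apply_moves(
  increments=[
    [[-0.03, -0.016, 0, 0], [-0.043, -0.023, 0, 0], [-0.043, -0.023, 0, 0], [-0.043, -0.023, 0.005, 0], [-0.043, -0.023, 0.01, 0]],
  ],
)

```text
t: 7.3
tcp_pos: [0.5149, -0.0047, 0.2482]
tool_rot: [0.726, 0.688, 0.004, 0.008]
force: [0.9, -1.0, -0.3]
finger_gap: 0.997
```

```bash
python3 - <<'E'
from caps import *
for n in("top","side"):
    p,D=manip.snapshot(n); cv2.imwrite(f"pics/{n}2.png",p[:,:,::-1]); caps(n,p,D)
E
python3 go.py b2
```

```text
top px [185. 161.] n 508 z [0.1331 0.134  0.135  0.1354] h 0.132 centre 0.6262 0.1879 r 0.0276 mean [0.6262 0.1879] hull 0.0265
top px [339. 252.] n 395 z [0.1009 0.1017 0.1027 0.1031] h 0.1 centre 0.4307 -0.1343 r 0.0241 mean [ 0.4307 -0.1345] hull 0.0231
top px [406. 248.] n 221 z [0.0606 0.0616 0.0629 0.0633] h 0.06 centre 0.4387 -0.2934 r 0.0188 mean [ 0.4387 -0.2932] hull 0.0178
side px [342. 170.] n 155 z [0.0998 0.1006 0.1022 0.2128] h 0.1 centre 0.4217 -0.1286 r 0.025 mean [ 0.421  -0.1243] hull 0.0178
side px [236. 278.] n 700 z [0.1316 0.1322 0.133  0.1334] h 0.132 centre 0.6233 0.1896 r 0.0284 mean [0.6235 0.19  ] hull 0.0269
side px [345. 279.] n 416 z [0.0795 0.0803 0.0812 0.0816] h 0.08 centre 0.4254 0.153 r 0.0223 mean [0.4253 0.1532] hull 0.0212
t 7.4 tcp [ 0.5117 -0.0071  0.2465] yang -3.47 spin needed 0.03 gap 0.997 F [ 0.7  -0.44  0.67] tilt z [ 0.0084 -0.0064 -0.9999] q [-0.23  0.46  1.78 -0.01  0.9  -0.17]
b2 now tool dx,dy mm [-1.305e+02 -7.460e+01  1.000e-01]
```

```bash
cat > go.py <<'E'
import sys, numpy as np, json
from scipy.spatial.transform import Rotation as R
from station import manip
D=np.array([.002,0])   # robot minus camera, jaw direction, from bottle 1
C={'1':(.6279,.1893),'2':(.6224,.1004),'3':(.6170,.0108),'4':(.6115,-.0789)}
B={'1':(.6248,.1888),'2':(.4293,-.1328),'3':(.4267,.1525),'4':(.437,-.292)}
s=manip.sense(); M=R.from_quat(s["tool_rot"]).as_matrix(); p=np.array(s["tcp_pos"])
a=np.degrees(np.arctan2(M[1,1],M[0,1]))
print("t",round(s["t"],2),"tcp",p.round(4),"spin needed",round(a+3.5,2),"gap",round(s["finger_gap"],3),"F",np.round(s["force"],1),"tilt",M[:2,2].round(4),"q4-6",np.round(s["q"][3:],2))
k=sys.argv[1]
if k[0] in'bs':   # approach bottle: bring grip point over axis
    g=p+.054*M[:,2]; xy=np.array(B[k[1]])+D
    print("tool d mm",np.round(1000*(M.T@np.r_[xy-g[:2],0]),1))
    if k[0]=='s': # gripped, bottle standing at zb: remember underside point in tool frame
        zb=float(sys.argv[2]) if len(sys.argv)>2 else 0.
        e=M.T@np.r_[xy-g[:2],0]; e[1]=0
        ax=g+M@e; b=M.T@(np.r_[ax[:2],zb]-p); json.dump(list(b),open("b.json","w")); print("b",b.round(4))
else:
    b=np.array(json.load(open("b.json"))); u=p+M@b
    print("underside z",u[2].round(4),"tool d mm",np.round(1000*(M.T@np.r_[np.array(C[k[1]])+D-u[:2],0]),1))
E
python3 go.py b2
```

```text
t 7.4 tcp [ 0.5117 -0.0071  0.2465] spin needed 0.03 gap 0.997 F [ 0.7 -0.4  0.7] tilt [ 0.0084 -0.0064] q4-6 [-0.01  0.9  -0.17]
tool d mm [-1.301e+02 -7.310e+01  1.000e-01]
```

Request:
apply_moves(
  increments=[
    [[-0.04, -0.022, 0.01, 0], [-0.04, -0.022, 0.01, 0], [-0.03, -0.018, 0.01, 0], [-0.01, -0.006, 0, 0], [0, 0, 0, 0]],
  ],
)

```text
t: 7.9
tcp_pos: [0.4412, -0.1261, 0.2209]
tool_rot: [0.728, 0.685, 0.005, 0.012]
force: [1.0, -0.3, 0.5]
finger_gap: 0.999
```

```bash
python3 go.py b2
```

```text
t 7.9 tcp [ 0.4412 -0.1261  0.2209] spin needed 0.04 gap 0.999 F [ 1.  -0.3  0.5] tilt [ 0.0233 -0.0108] q4-6 [ 0.    0.74 -0.47]
tool d mm [ -6.7 -10.8  -0.2]
```

Request:
apply_moves(
  increments=[
    [[-0.006, -0.01, 0.01, 0], [0, 0, 0, 0]],
  ],
)

```text
t: 8.1
tcp_pos: [0.4332, -0.1316, 0.212]
tool_rot: [0.728, 0.685, 0.006, 0.014]
force: [-0.4, 0.5, -0.3]
finger_gap: 0.999
```

```bash
python3 go.py b2
```

```text
t 8.1 tcp [ 0.4332 -0.1316  0.212 ] spin needed 0.03 gap 0.999 F [-0.4  0.5 -0.3] tilt [ 0.0275 -0.0124] q4-6 [ 0.01  0.7  -0.49]
tool d mm [-0.7 -3.4 -0.1]
```

Request:
apply_moves(
  increments=[
    [[0, 0.05, 0, 0], [0, 0, 0, 0]],
  ],
)

```text
t: 8.3
tcp_pos: [0.4854, -0.133, 0.2147]
tool_rot: [0.728, 0.685, 0.006, 0.014]
force: [0.4, -0.8, 0.1]
finger_gap: 1.004
```

```bash
python3 go.py b2
```

```text
t 8.3 tcp [ 0.4854 -0.133   0.2147] spin needed 0.02 gap 1.004 F [ 0.4 -0.8  0.1] tilt [ 0.029  -0.0123] q4-6 [ 0.    0.78 -0.43]
tool d mm [ -2.6 -55.6  -1.6]
```

Request:
apply_moves(
  increments=[
    [[0, -0.01, 0, 0], [0, -0.01, 0, 0], [0, -0.01, 0, 0], [0, -0.01, 0, 0], [0, 0, 0, 0]],
  ],
)

```text
t: 8.8
tcp_pos: [0.4432, -0.127, 0.2148]
tool_rot: [0.727, 0.687, 0.007, 0.015]
force: [-0.5, 0.6, -0.3]
finger_gap: 0.999
```

```bash
python3 go.py b2
```

```text
t 8.8 tcp [ 0.4432 -0.127   0.2148] spin needed 0.3 gap 0.999 F [-0.5  0.6 -0.3] tilt [ 0.0304 -0.012 ] q4-6 [ 0.01  0.72 -0.47]
tool d mm [ -5.9 -13.3  -0.4]
```

Request:
apply_moves(
  increments=[
    [[0, 0, -0.05, 0], [0, 0, -0.05, 0]],
  ],
)

```text
t: 9.0
tcp_pos: [0.4364, -0.1247, 0.3089]
tool_rot: [0.727, 0.686, 0.004, 0.004]
force: [0.1, -0.4, 0.5]
finger_gap: 0.998
```

```bash
python3 go.py b2
```

```text
t 9.0 tcp [ 0.4364 -0.1247  0.3089] spin needed 0.15 gap 0.998 F [ 0.1 -0.4  0.5] tilt [ 0.0107 -0.0005] q4-6 [ 0.01  1.   -0.47]
tool d mm [-8.4 -5.2 -0.1]
```

Request:
apply_moves(
  increments=[
    [[0, 0, 0, 0], [0, 0, 0, 0], [0, 0, 0, 0]],
  ],
)

```text
t: 9.3
tcp_pos: [0.4379, -0.1262, 0.3143]
tool_rot: [0.728, 0.686, 0.006, 0.01]
force: [-0.4, -0.4, 0.7]
finger_gap: 0.999
```

```bash
python3 go.py b2
```

```text
t 9.3 tcp [ 0.4379 -0.1262  0.3143] spin needed 0.07 gap 0.999 F [-0.4 -0.4  0.7] tilt [ 0.0224 -0.007 ] q4-6 [ 0.01  1.   -0.47]
tool d mm [-6.7 -7.4 -0.1]
```

Request:
apply_moves(
  increments=[
    [[0, 0, 0.05, 0], [0, 0, 0.04, 0], [0, 0, 0, 0]],
  ],
)

```text
t: 9.6
tcp_pos: [0.4401, -0.1273, 0.2216]
tool_rot: [0.728, 0.685, 0.006, 0.011]
force: [-0.8, 0.1, -0.1]
finger_gap: 1.0
```

```bash
python3 go.py b2
```

```text
t 9.6 tcp [ 0.4401 -0.1273  0.2216] spin needed 0.02 gap 1.0 F [-0.8  0.1 -0.1] tilt [ 0.0239 -0.0078] q4-6 [ 0.01  0.74 -0.47]
tool d mm [-5.7 -9.8 -0.2]
```

Request:
apply_moves(
  increments=[
    [[0, 0, -0.05, 0], [0, 0, -0.05, 0], [0, 0, -0.05, 0], [0, 0, -0.03, 0], [0, 0, 0, 0]],
  ],
)

```text
t: 10.1
tcp_pos: [0.4346, -0.1256, 0.4059]
tool_rot: [0.729, 0.685, 0.003, 0.002]
force: [1.2, -0.6, 0.7]
finger_gap: 1.001
```

```bash
python3 go.py b2
```

```text
t 10.1 tcp [ 0.4346 -0.1256  0.4059] spin needed -0.03 gap 1.001 F [ 1.2 -0.6  0.7] tilt [0.0078 0.0016] q4-6 [ 0.01  1.27 -0.47]
tool d mm [-7.5 -3.3 -0. ]
```

Request:
apply_moves(
  increments=[
    [[0, -0.004, 0.02, 0], [0, 0, 0.04, 0], [0, 0, 0.04, 0], [0, 0, 0.04, 0], [0, 0, 0.03, 0]],
  ],
)

```text
t: 10.6
tcp_pos: [0.4342, -0.1262, 0.2386]
tool_rot: [0.728, 0.685, 0.006, 0.01]
force: [-0.3, -0.6, -0.4]
finger_gap: 1.0
```

```bash
python3 go.py b2
```

```text
t 10.6 tcp [ 0.4342 -0.1262  0.2386] spin needed -0.02 gap 1.0 F [-0.3 -0.6 -0.4] tilt [ 0.0228 -0.0072] q4-6 [ 0.01  0.78 -0.48]
tool d mm [-6.4 -3.7 -0. ]
```

Request:
apply_moves(
  increments=[
    [[0, 0, -0.05, 0], [0, 0, -0.05, 0], [0, 0, -0.05, 0], [0, 0, -0.03, 0], [0, 0, 0, 0]],
  ],
)

```text
t: 11.1
tcp_pos: [0.4295, -0.1252, 0.4021]
tool_rot: [0.729, 0.684, -0.003, -0.019]
force: [0.5, -1.4, -0.9]
finger_gap: 0.999
```

Request:
apply_moves(
  increments=[
    [[0, 0, 0, 0], [0, 0, 0.05, 0], [0, 0, 0.04, 0], [0, 0, 0, 0], [0, 0, 0, 0]],
  ],
)

```text
t: 11.6
tcp_pos: [0.4237, -0.1213, 0.3078]
tool_rot: [0.729, 0.684, -0.004, -0.022]
force: [0.9, -0.3, 0.4]
finger_gap: 1.006
```

```bash
python3 go.py b2
```

```text
t 11.6 tcp [ 0.4237 -0.1213  0.3078] spin needed -0.08 gap 1.006 F [ 0.9 -0.3  0.4] tilt [-0.0356  0.0275] q4-6 [ 0.01  1.05 -0.48]
tool d mm [-12.3  10.3  -0.7]
```

Request:
apply_moves(
  increments=[
    [[0, 0, 0.05, 0], [0, 0, 0.04, 0], [0, 0, 0, 0], [0, 0, 0, 0]],
  ],
)

```text
t: 12.0
tcp_pos: [0.4249, -0.1213, 0.2217]
tool_rot: [0.729, 0.685, -0.002, -0.017]
force: [-0.2, -0.0, 0.4]
finger_gap: 1.001
```

```bash
python3 go.py b2
```

```text
t 12.0 tcp [ 0.4249 -0.1213  0.2217] spin needed -0.07 gap 1.001 F [-0.2 -0.   0.4] tilt [-0.026   0.0218] q4-6 [ 0.01  0.8  -0.48]
tool d mm [-12.1   8.5  -0.5]
```

Request:
apply_moves(
  increments=[
    [[0, 0, -0.03, 0], [0, 0, -0.03, 0], [0, 0, 0.03, 0], [0, 0, 0.03, 0], [0, 0, 0, 0]],
  ],
)

```text
t: 12.5
tcp_pos: [0.4322, -0.1253, 0.2366]
tool_rot: [0.729, 0.685, 0.002, -0.004]
force: [0.1, 0.5, 0.8]
finger_gap: 1.003
```

```bash
python3 go.py b2
```

```text
t 12.5 tcp [ 0.4322 -0.1253  0.2366] spin needed -0.05 gap 1.003 F [0.1 0.5 0.8] tilt [-0.0028  0.0081] q4-6 [ 0.01  0.81 -0.48]
tool d mm [-7.9 -0.2 -0.1]
```

Request:
apply_moves(
  increments=[
    [[-0.008, 0, 0.02, 0], [0, 0, 0.02, 0], [0, 0, 0.005, 0], [0, 0, 0, 0]],
  ],
)

```text
t: 12.9
tcp_pos: [0.437, -0.1361, 0.2002]
tool_rot: [0.728, 0.685, 0.004, 0.005]
force: [1.1, -0.4, -0.1]
finger_gap: 1.003
```

```bash
python3 go.py b2
```

```text
t 12.9 tcp [ 0.437  -0.1361  0.2002] spin needed 0.01 gap 1.003 F [ 1.1 -0.4 -0.1] tilt [ 0.0121 -0.001 ] q4-6 [ 0.01  0.7  -0.5 ]
tool d mm [ 2.9 -6.5 -0.1]
```

Request:
apply_moves(
  increments=[
    [[0.003, -0.0065, 0.01, 0], [0, 0, 0.03, 0], [0, 0, 0.03, 0], [0, 0, 0.008, 0], [0, 0, 0, 0]],
  ],
)

```text
t: 13.4
tcp_pos: [0.4383, -0.1362, 0.1293]
tool_rot: [0.728, 0.686, 0.007, 0.014]
force: [0.4, -0.4, 0.0]
finger_gap: 1.0
```

```bash
python3 go.py b2
```

```text
t 13.4 tcp [ 0.4383 -0.1362  0.1293] spin needed 0.09 gap 1.0 F [ 0.4 -0.4  0. ] tilt [ 0.0287 -0.0111] q4-6 [ 0.01  0.48 -0.5 ]
tool d mm [ 3.5 -8.8 -0.3]
```

Request:
apply_moves(
  increments=[
    [[0.003, -0.009, 0.0, 0], [0, 0, 0.02, 0], [0, 0, -0.02, 0], [0, 0, -0.01, 0], [0, 0, 0, 0]],
  ],
)

```text
t: 13.9
tcp_pos: [0.4286, -0.1322, 0.1427]
tool_rot: [0.727, 0.686, 0.007, 0.015]
force: [0.4, 0.3, -0.7]
finger_gap: 1.0
```

```bash
python3 go.py b2
```

```text
t 13.9 tcp [ 0.4286 -0.1322  0.1427] spin needed 0.15 gap 1.0 F [ 0.4  0.3 -0.7] tilt [ 0.0302 -0.012 ] q4-6 [ 0.01  0.5  -0.5 ]
tool d mm [0.1 1.1 0. ]
```

Request:
apply_moves(
  increments=[
    [[0, 0, -0.05, 0], [0, 0, -0.05, 0], [0, 0, -0.03, 0], [0, 0, 0, 0]],
  ],
)

```text
t: 14.3
tcp_pos: [0.4241, -0.1305, 0.2734]
tool_rot: [0.728, 0.686, 0.006, 0.012]
force: [0.6, 0.3, 0.1]
finger_gap: 1.003
```

Request:
apply_moves(
  increments=[
    [[0, 0, 0.03, 0], [0, 0, 0.03, 0], [0, 0, -0.04, 0], [0, 0, -0.03, 0], [0, 0, 0, 0]],
  ],
)

```text
t: 14.8
tcp_pos: [0.4222, -0.1297, 0.2747]
tool_rot: [0.728, 0.686, 0.004, 0.004]
force: [0.5, -0.3, 0.1]
finger_gap: 0.998
```

Request:
apply_moves(
  increments=[
    [[0, 0, 0, 0], [0, 0, 0, 0]],
  ],
)

```text
t: 15.0
tcp_pos: [0.4211, -0.129, 0.2738]
tool_rot: [0.728, 0.686, 0.004, 0.004]
force: [-0.1, 0.5, 1.3]
finger_gap: 0.997
```

```bash
python3 go.py b2
```

```text
t 15.0 tcp [ 0.4211 -0.129   0.2738] spin needed 0.09 gap 0.997 F [-0.1  0.5  1.3] tilt [ 0.0109 -0.0001] q4-6 [ 0.01  0.89 -0.5 ]
tool d mm [-3.2  9.8  0.1]
```

Request:
apply_moves(
  increments=[
    [[0, 0, 0.04, 0], [0, 0, 0.04, 0], [0, 0, -0.05, 0], [0, 0, -0.04, 0], [0, 0, 0, 0]],
  ],
)

```text
t: 15.5
tcp_pos: [0.4192, -0.1284, 0.2563]
tool_rot: [0.728, 0.685, -0.004, -0.024]
force: [0.2, -0.3, 0.6]
finger_gap: 1.004
```

```bash
python3 go.py b2
```

```text
t 15.5 tcp [ 0.4192 -0.1284  0.2563] spin needed 0.07 gap 1.004 F [ 0.2 -0.3  0.6] tilt [-0.0388  0.0307] q4-6 [ 0.01  0.91 -0.5 ]
tool d mm [-5.2 14.5 -0.7]
```

Request:
apply_moves(
  increments=[
    [[0, 0, 0, 0], [0, 0.0, 0.02, 0], [0, 0, 0.025, 0], [0, 0, 0.025, 0], [0, 0, 0, 0]],
  ],
)

```text
t: 16.0
tcp_pos: [0.4148, -0.1253, 0.1854]
tool_rot: [0.728, 0.685, -0.003, -0.021]
force: [-0.3, 0.2, -1.3]
finger_gap: 1.0
```

```bash
python3 go.py b2
```

```text
t 16.0 tcp [ 0.4148 -0.1253  0.1854] spin needed 0.05 gap 1.0 F [-0.3  0.2 -1.3] tilt [-0.0322  0.0266] q4-6 [ 0.01  0.69 -0.5 ]
tool d mm [-7.8 18.8 -0.8]
```

Request:
apply_moves(
  increments=[
    [[0, 0, -0.03, 0], [0, 0, -0.03, 0], [0, 0, 0.03, 0], [0, 0, 0.03, 0], [0, 0, 0, 0]],
  ],
)

```text
t: 16.5
tcp_pos: [0.4152, -0.1255, 0.1926]
tool_rot: [0.728, 0.685, -0.001, -0.014]
force: [-0.4, 0.2, 0.1]
finger_gap: 1.001
```

Request:
apply_moves(
  increments=[
    [[0, 0, 0, 0]],
  ],
)

```text
t: 16.6
tcp_pos: [0.4152, -0.1255, 0.1937]
tool_rot: [0.728, 0.685, -0.001, -0.014]
force: [-0.6, 0.2, 0.1]
finger_gap: 1.003
```

```bash
python3 go.py b2
```

```text
t 16.6 tcp [ 0.4152 -0.1255  0.1937] spin needed 0.04 gap 1.003 F [-0.6  0.2  0.1] tilt [-0.0201  0.0191] q4-6 [ 0.01  0.7  -0.5 ]
tool d mm [-7.3 17.6 -0.5]
```

Request:
apply_moves(
  increments=[
    [[-0.0035, 0.006, -0.03, 0], [-0.0035, 0.006, -0.03, 0], [0, 0, 0.03, 0], [0, 0, 0.03, 0], [0, 0, 0, 0]],
  ],
)

```text
t: 17.1
tcp_pos: [0.4298, -0.1349, 0.2032]
tool_rot: [0.728, 0.686, 0.001, -0.006]
force: [0.2, -0.2, -0.6]
finger_gap: 1.0
```

Request:
apply_moves(
  increments=[
    [[0, 0, 0, 0]],
  ],
)

```text
t: 17.2
tcp_pos: [0.4301, -0.135, 0.2045]
tool_rot: [0.728, 0.686, 0.001, -0.006]
force: [0.1, -0.1, 0.0]
finger_gap: 0.999
```

```bash
python3 go.py b2
```

```text
t 17.2 tcp [ 0.4301 -0.135   0.2045] spin needed 0.07 gap 0.999 F [ 0.1 -0.1  0. ] tilt [-0.006   0.0104] q4-6 [ 0.01  0.73 -0.5 ]
tool d mm [1.8 1.5 0. ]
```

Tilt is back to about 0.6 degrees. From here I keep rows small, since big rows hit the joint-speed cap and cause tilt.

Request:
apply_moves(
  increments=[
    [[0.002, 0.001, 0.015, 0], [0, 0, 0.02, 0], [0, 0, 0.02, 0], [0, 0, 0.015, 0], [0, 0, 0, 0]],
  ],
)

```text
t: 17.7
tcp_pos: [0.435, -0.1346, 0.1409]
tool_rot: [0.728, 0.686, 0.003, 0.001]
force: [-0.2, -0.4, -0.0]
finger_gap: 1.006
```

```bash
python3 go.py b2
```

```text
t 17.7 tcp [ 0.435  -0.1346  0.1409] spin needed 0.11 gap 1.006 F [-0.2 -0.4 -0. ] tilt [0.0065 0.0027] q4-6 [ 0.01  0.55 -0.5 ]
tool d mm [ 1.4 -4.1 -0. ]
```

Request:
apply_moves(
  increments=[
    [[0.0015, -0.0045, 0.012, 0], [0, -0.001, 0.009, 0], [0, 0, 0.001, 0], [0, 0, 0, 0]],
  ],
)

```text
t: 18.1
tcp_pos: [0.4325, -0.1342, 0.1228]
tool_rot: [0.728, 0.686, 0.004, 0.005]
force: [0.1, -0.7, -0.1]
finger_gap: 1.001
```

```bash
python3 go.py b2
```

```text
t 18.1 tcp [ 0.4325 -0.1342  0.1228] spin needed 0.13 gap 1.001 F [ 0.1 -0.7 -0.1] tilt [ 0.0137 -0.0016] q4-6 [ 0.01  0.48 -0.5 ]
tool d mm [ 1.4 -2.  -0. ]
```

Request:
apply_moves(
  increments=[
    [[0.001, -0.002, 0.004, 0], [0, 0, 0, 0], [0, 0, 0, 0], [0, 0, 0, 0], [0, 0, 0, 0]],
  ],
  fingers=0.25,
)

```text
t: 18.6
tcp_pos: [0.4311, -0.1334, 0.1202]
tool_rot: [0.727, 0.686, 0.005, 0.006]
force: [-0.0, -0.6, -2.7]
finger_gap: 0.598
```

```bash
python3 go.py s2
```

```text
t 18.6 tcp [ 0.4311 -0.1334  0.1202] spin needed 0.15 gap 0.598 F [-0.  -0.6 -2.7] tilt [ 0.0157 -0.003 ] q4-6 [ 0.01  0.47 -0.5 ]
tool d mm [ 0.7 -0.7 -0. ]
b [ 0.0008 -0.001   0.1202]
```

Request:
apply_moves(
  increments=[
    [[0, 0, -0.01, 0], [0, 0, -0.015, 0], [0, 0, -0.015, 0], [0, 0, -0.01, 0], [0, 0, 0, 0]],
  ],
)

```text
t: 19.1
tcp_pos: [0.4296, -0.1327, 0.1727]
tool_rot: [0.728, 0.686, 0.004, 0.005]
force: [-0.6, -0.4, -2.8]
finger_gap: 0.599
```

```bash
python3 go.py c2
```

```text
t 19.1 tcp [ 0.4296 -0.1327  0.1727] spin needed 0.14 gap 0.599 F [-0.6 -0.4 -2.8] tilt [ 0.0132 -0.0013] q4-6 [ 0.01  0.61 -0.5 ]
underside z 0.0525 tool d mm [243.3 180.2   2.3]
```

Request:
apply_moves(
  increments=[
    [[0.015, 0.011, 0, 0], [0.025, 0.0185, 0, 0], [0.025, 0.0185, 0, 0], [0.025, 0.0185, 0, 0], [0.025, 0.0185, 0, 0]],
  ],
)

```text
t: 19.6
tcp_pos: [0.5212, -0.0219, 0.1732]
tool_rot: [0.73, 0.683, 0.003, 0.003]
force: [-0.2, 0.0, -2.1]
finger_gap: 0.597
```

Request:
apply_moves(
  increments=[
    [[0.025, 0.0185, 0, 0], [0.025, 0.0185, 0, 0], [0.025, 0.0185, 0, 0], [0.02, 0.016, 0, 0], [0.01, 0.008, 0, 0]],
  ],
)

```text
t: 20.1
tcp_pos: [0.6094, 0.0846, 0.1708]
tool_rot: [0.729, 0.684, 0.002, 0.001]
force: [-0.0, -0.3, -2.0]
finger_gap: 0.592
```

Request:
apply_moves(
  increments=[
    [[0, 0, 0, 0]],
  ],
)

```text
t: 20.2
tcp_pos: [0.6098, 0.0858, 0.1702]
tool_rot: [0.729, 0.685, 0.002, 0.001]
force: [0.5, -0.2, -3.2]
finger_gap: 0.598
```

```bash
python3 go.py c2
```

```text
t 20.2 tcp [0.6098 0.0858 0.1702] spin needed -0.05 gap 0.598 F [ 0.5 -0.2 -3.2] tilt [0.0038 0.0004] q4-6 [0.   0.89 0.02]
underside z 0.05 tool d mm [14.6 14.2  0.1]
```

Tilt is small. I close the remaining gap and descend.

Request:
apply_moves(
  increments=[
    [[0.008, 0.008, 0, 0], [0.006, 0.006, 0.006, 0], [0, 0, 0.01, 0], [0, 0, 0.008, 0], [0, 0, 0, 0]],
  ],
)

```text
t: 20.7
tcp_pos: [0.6223, 0.0967, 0.1426]
tool_rot: [0.73, 0.684, -0.001, -0.001]
force: [-0.5, -0.0, -2.6]
finger_gap: 0.596
```

```bash
python3 go.py c2
```

```text
t 20.7 tcp [0.6223 0.0967 0.1426] spin needed -0.22 gap 0.596 F [-0.5 -0.  -2.6] tilt [-0.0034 -0.0006] q4-6 [-0.    0.87  0.04]
underside z 0.0224 tool d mm [ 3.1  3.3 -0. ]
```

Request:
apply_moves(
  increments=[
    [[0.003, 0.0035, 0.004, 0.2], [0, 0, 0.003, 0], [0, 0, 0, 0]],
  ],
)

```text
t: 21.0
tcp_pos: [0.6256, 0.0987, 0.1342]
tool_rot: [0.731, 0.682, -0.002, -0.002]
force: [-0.3, -0.6, -2.5]
finger_gap: 0.596
```

```bash
python3 go.py c2
```

```text
t 21.0 tcp [0.6256 0.0987 0.1342] spin needed -0.52 gap 0.596 F [-0.3 -0.6 -2.5] tilt [-0.0055 -0.0007] q4-6 [-0.    0.86  0.05]
underside z 0.0141 tool d mm [ 1.   0.4 -0. ]
```

Request:
apply_moves(
  increments=[
    [[0.001, 0, 0.0015, -0.4], [0, 0, 0.0015, 0], [0, 0, 0.001, 0]],
  ],
)

```text
t: 21.3
tcp_pos: [0.6258, 0.0998, 0.1326]
tool_rot: [0.729, 0.685, -0.002, -0.001]
force: [-1.5, -0.6, 3.7]
finger_gap: 0.598
```

```bash
python3 go.py c2
```

```text
t 21.3 tcp [0.6258 0.0998 0.1326] spin needed -0.07 gap 0.598 F [-1.5 -0.6  3.7] tilt [-0.0045 -0.0008] q4-6 [-0.    0.86  0.05]
underside z 0.0124 tool d mm [-0.1  0.1 -0. ]
```

Contact at 3.7 N, with the underside at 12.4 mm as expected. I release and rise.

Request:
apply_moves(
  increments=[
    [[0, 0, 0, 0], [0, 0, 0, 0], [0, 0, 0, 0]],
  ],
  fingers=0.85,
)

```text
t: 21.6
tcp_pos: [0.6271, 0.0998, 0.1339]
tool_rot: [0.729, 0.685, -0.0, 0.0]
force: [0.5, 0.3, -0.7]
finger_gap: 0.848
```

Request:
apply_moves(
  increments=[
    [[0, 0, -0.015, 0], [0, 0, -0.025, 0], [0, 0, -0.025, 0], [0, 0, -0.025, 0], [0, 0, -0.01, 0]],
  ],
  fingers=1,
)

```text
t: 22.1
tcp_pos: [0.6271, 0.0998, 0.2388]
tool_rot: [0.729, 0.685, -0.001, -0.0]
force: [0.6, -0.1, 0.7]
finger_gap: 0.996
```

```bash
python3 go.py b3
```

```text
t 22.1 tcp [0.6271 0.0998 0.2388] spin needed -0.06 gap 0.996 F [ 0.6 -0.1  0.7] tilt [-0.0016 -0.0009] q4-6 [-0.    1.06  0.05]
tool d mm [  40.3 -201.2    0.3]
```

Request:
apply_moves(
  increments=[
    [[0.003, -0.015, 0, 0], [0.005, -0.023, 0, 0], [0.005, -0.023, 0, 0], [0.005, -0.023, 0, 0], [0.005, -0.023, 0, 0]],
  ],
)

```text
t: 22.6
tcp_pos: [0.5234, 0.129, 0.2431]
tool_rot: [0.73, 0.684, 0.004, 0.005]
force: [-0.4, -0.2, -0.9]
finger_gap: 1.0
```

Request:
apply_moves(
  increments=[
    [[0.005, -0.023, 0.005, 0], [0.005, -0.023, 0.01, 0], [0.005, -0.023, 0.01, 0], [0.002, -0.015, 0.01, 0], [0, 0, 0, 0]],
  ],
)

```text
t: 23.1
tcp_pos: [0.4341, 0.1527, 0.2075]
tool_rot: [0.729, 0.684, 0.004, 0.004]
force: [-0.4, 0.6, 0.2]
finger_gap: 1.0
```

```bash
python3 go.py b3;python3 - <<'E'
from caps import *
for n in("top","side"):
    p,D=manip.snapshot(n); cv2.imwrite(f"pics/{n}3.png",p[:,:,::-1]); caps(n,p,D)
E
```

```text
t 23.1 tcp [0.4341 0.1527 0.2075] spin needed -0.14 gap 1.0 F [-0.4  0.6  0.2] tilt [ 0.0109 -0.0011] q4-6 [-0.    0.72  0.16]
tool d mm [-0.5 -6.  -0.1]
top px [185. 161.] n 508 z [0.1331 0.1338 0.1349 0.1353] h 0.132 centre 0.6262 0.1879 r 0.0276 mean [0.6262 0.1879] hull 0.0265
top px [229. 164.] n 375 z [0.1131 0.1138 0.115  0.1153] h 0.112 centre 0.6238 0.0981 r 0.0241 mean [0.6236 0.0981] hull 0.0232
top px [406. 248.] n 221 z [0.0608 0.0616 0.0628 0.0635] h 0.06 centre 0.4386 -0.2933 r 0.0189 mean [ 0.4387 -0.2931] hull 0.0179
top px [209. 257.] n 175 z [0.0814 0.0822 0.0852 0.4097] h 0.08 centre 0.4278 0.1493 r 0.0205 mean [0.4263 0.1438] hull 0.0147
side px [333. 137.] n 152 z [0.059  0.0604 0.0614 0.0619] h 0.06 centre 0.4362 -0.2912 r 0.0211 mean [ 0.4358 -0.2908] hull 0.019
side px [245. 243.] n 419 z [0.1116 0.1123 0.1131 0.1136] h 0.112 centre 0.6202 0.0994 r 0.0253 mean [0.6204 0.1   ] hull 0.0233
side px [236. 278.] n 663 z [0.1316 0.1321 0.1329 0.1333] h 0.132 centre 0.6244 0.1905 r 0.0276 mean [0.6242 0.1907] hull 0.0261
side px [345. 279.] n 417 z [0.0794 0.0801 0.081  0.0815] h 0.08 centre 0.4252 0.1533 r 0.0224 mean [0.4253 0.1533] hull 0.0212
```

Request:
apply_moves(
  increments=[
    [[0, -0.004, 0.015, 0], [0, -0.003, 0.02, 0], [0, -0.001, 0.02, 0], [0, -0.001, 0.02, 0], [0, 0, 0, 0]],
  ],
)

```text
t: 23.7
tcp_pos: [0.4433, 0.1526, 0.1354]
tool_rot: [0.73, 0.683, 0.015, 0.013]
force: [0.6, -0.4, 0.3]
finger_gap: 0.999
```

```bash
python3 go.py b3
```

```text
t 23.7 tcp [0.4433 0.1526 0.1354] spin needed -0.33 gap 0.999 F [ 0.6 -0.4  0.3] tilt [0.04   0.0011] q4-6 [-0.01  0.51  0.17]
tool d mm [ -1.2 -16.7  -0.7]
```

Request:
apply_moves(
  increments=[
    [[0, -0.003, -0.02, 0], [0, -0.003, -0.03, 0], [0, 0, -0.03, 0], [0, 0, -0.03, 0], [0, 0, 0, 0]],
  ],
)

```text
t: 24.2
tcp_pos: [0.4406, 0.1519, 0.2533]
tool_rot: [0.731, 0.682, 0.019, 0.017]
force: [-0.3, -0.2, 0.0]
finger_gap: 0.997
```

Request:
apply_moves(
  increments=[
    [[0, 0, 0, 0]],
  ],
)

```text
t: 24.3
tcp_pos: [0.4416, 0.1518, 0.255]
tool_rot: [0.731, 0.682, 0.021, 0.018]
force: [-0.2, -0.4, -0.3]
finger_gap: 1.0
```

```bash
python3 go.py b3
```

```text
t 24.3 tcp [0.4416 0.1518 0.255 ] spin needed -0.5 gap 1.0 F [-0.2 -0.4 -0.3] tilt [0.0551 0.0021] q4-6 [-0.    0.81  0.17]
tool d mm [ -0.5 -15.9  -0.9]
```

Request:
apply_moves(
  increments=[
    [[0, 0, 0.035, 0], [0, 0, 0.035, 0], [0, 0, -0.05, 0], [0, 0, -0.04, 0], [0, 0, 0, 0]],
  ],
)

```text
t: 24.8
tcp_pos: [0.4428, 0.1508, 0.2512]
tool_rot: [0.732, 0.681, 0.002, 0.003]
force: [0.9, 0.0, 0.6]
finger_gap: 1.001
```

Request:
apply_moves(
  increments=[
    [[0, 0, 0, 0]],
  ],
)

```text
t: 24.9
tcp_pos: [0.4428, 0.1507, 0.2502]
tool_rot: [0.732, 0.681, 0.001, 0.003]
force: [-0.7, 0.7, -0.4]
finger_gap: 1.006
```

```bash
python3 go.py b3
```

```text
t 24.9 tcp [0.4428 0.1507 0.2502] spin needed -0.62 gap 1.006 F [-0.7  0.7 -0.4] tilt [ 0.005  -0.0026] q4-6 [-0.    0.86  0.16]
tool d mm [  0.9 -14.5  -0.1]
```

Request:
apply_moves(
  increments=[
    [[0.001, -0.005, 0.005, -0.5], [0, -0.005, 0.01, 0], [0, -0.004, 0.01, 0], [0, 0, 0.01, 0], [0, 0, 0, 0]],
  ],
)

```text
t: 25.4
tcp_pos: [0.425, 0.1523, 0.2132]
tool_rot: [0.729, 0.685, 0.001, 0.003]
force: [0.5, 0.6, 0.2]
finger_gap: 1.0
```

```bash
python3 go.py b3
```

```text
t 25.4 tcp [0.425  0.1523 0.2132] spin needed -0.04 gap 1.0 F [0.5 0.6 0.2] tilt [ 0.0052 -0.0025] q4-6 [-0.    0.74  0.16]
tool d mm [0.5 3.4 0. ]
```

Request:
apply_moves(
  increments=[
    [[0, 0.002, 0.01, 0], [0, 0, 0.012, 0], [0, 0, 0.012, 0], [0, 0, 0.012, 0], [0, 0, 0.01, 0]],
  ],
)

```text
t: 25.9
tcp_pos: [0.4282, 0.1522, 0.1563]
tool_rot: [0.728, 0.685, 0.004, 0.005]
force: [-0.6, 0.0, -0.1]
finger_gap: 0.994
```

```bash
python3 go.py b3
```

```text
t 25.9 tcp [0.4282 0.1522 0.1563] spin needed 0.0 gap 0.994 F [-0.6  0.  -0.1] tilt [ 0.0124 -0.0018] q4-6 [-0.01  0.57  0.16]
tool d mm [ 0.4 -0.2 -0. ]
```

Request:
apply_moves(
  increments=[
    [[0, 0, 0.01, 0], [0, -0.001, 0.012, 0], [0, -0.001, 0.012, 0], [0, -0.001, 0.01, 0], [0, 0, 0.005, 0]],
  ],
)

```text
t: 26.4
tcp_pos: [0.4265, 0.1523, 0.1035]
tool_rot: [0.728, 0.685, 0.005, 0.005]
force: [-0.0, 0.4, 1.0]
finger_gap: 1.003
```

```bash
python3 go.py b3
```

```text
t 26.4 tcp [0.4265 0.1523 0.1035] spin needed 0.01 gap 1.003 F [-0.   0.4  1. ] tilt [ 0.0144 -0.0016] q4-6 [-0.01  0.43  0.16]
tool d mm [0.4 1.4 0. ]
```

Request:
apply_moves(
  increments=[
    [[0, 0.001, 0.003, 0], [0, 0, 0, 0], [0, 0, 0, 0], [0, 0, 0, 0], [0, 0, 0, 0]],
  ],
  fingers=0.2,
)

```text
t: 26.9
tcp_pos: [0.4281, 0.1523, 0.1005]
tool_rot: [0.728, 0.685, 0.005, 0.006]
force: [0.2, 0.2, -0.2]
finger_gap: 0.526
```

Request:
apply_moves(
  increments=[
    [[0, 0, 0, 0]],
  ],
)

```text
t: 27.0
tcp_pos: [0.4282, 0.1523, 0.1007]
tool_rot: [0.728, 0.685, 0.005, 0.006]
force: [0.7, 0.3, -1.0]
finger_gap: 0.524
```

```bash
python3 go.py s3
```

```text
t 27.0 tcp [0.4282 0.1523 0.1007] spin needed 0.01 gap 0.524 F [ 0.7  0.3 -1. ] tilt [ 0.0157 -0.0014] q4-6 [-0.01  0.42  0.16]
tool d mm [ 0.3 -0.4 -0. ]
b [ 0.0003 -0.0007  0.1007]
```

Request:
apply_moves(
  increments=[
    [[0, 0, -0.01, 0], [0, 0, -0.014, 0], [0, 0, -0.014, 0], [0, 0, -0.01, 0], [0, 0, 0, 0]],
  ],
)

```text
t: 27.5
tcp_pos: [0.4272, 0.1523, 0.1523]
tool_rot: [0.728, 0.685, 0.005, 0.006]
force: [-0.1, 0.0, -1.8]
finger_gap: 0.527
```

```bash
python3 go.py c3
```

```text
t 27.5 tcp [0.4272 0.1523 0.1523] spin needed 0.01 gap 0.527 F [-0.1  0.  -1.8] tilt [ 0.0158 -0.0014] q4-6 [-0.01  0.56  0.16]
underside z 0.0516 tool d mm [-129.9  199.2    3.2]
```

Request:
apply_moves(
  increments=[
    [[-0.012, 0.01, 0, 0], [-0.02, 0.02, 0, 0], [-0.02, 0.02, 0, 0], [-0.02, 0.02, 0, 0], [-0.02, 0.02, 0, 0]],
  ],
)

```text
t: 28.0
tcp_pos: [0.5092, 0.0549, 0.1534]
tool_rot: [0.726, 0.688, 0.003, 0.003]
force: [-0.0, 0.6, -1.0]
finger_gap: 0.525
```

Request:
apply_moves(
  increments=[
    [[-0.015, 0.02, 0, 0], [-0.012, 0.02, 0, 0], [-0.006, 0.02, 0, 0], [0, 0.02, 0, 0], [0, 0.012, 0, 0]],
  ],
)

```text
t: 28.5
tcp_pos: [0.6021, 0.0112, 0.1519]
tool_rot: [0.728, 0.686, 0.002, 0.002]
force: [-1.0, 0.2, -1.4]
finger_gap: 0.528
```

Request:
apply_moves(
  increments=[
    [[0, 0.006, 0, 0], [0, 0, 0, 0]],
  ],
)

```text
t: 28.7
tcp_pos: [0.6093, 0.0103, 0.151]
tool_rot: [0.728, 0.685, 0.002, 0.002]
force: [0.9, -0.2, -1.9]
finger_gap: 0.522
```

```bash
python3 go.py c3
```

```text
t 28.7 tcp [0.6093 0.0103 0.151 ] spin needed 0.03 gap 0.522 F [ 0.9 -0.2 -1.9] tilt [ 0.006  -0.0007] q4-6 [ 0.    0.84 -0.11]
underside z 0.0503 tool d mm [0.8 9.8 0.1]
```

Request:
apply_moves(
  increments=[
    [[0.001, 0.006, 0.005, 0], [0, 0.004, 0.01, 0], [0, 0, 0.01, 0], [0, 0, 0.006, 0], [0, 0, 0, 0]],
  ],
)

```text
t: 29.2
tcp_pos: [0.6166, 0.0119, 0.1158]
tool_rot: [0.728, 0.686, -0.0, -0.0]
force: [0.1, 0.0, -1.8]
finger_gap: 0.524
```

```bash
python3 go.py c3
```

```text
t 29.2 tcp [0.6166 0.0119 0.1158] spin needed 0.08 gap 0.524 F [ 0.1  0.  -1.8] tilt [-0.0007  0.0004] q4-6 [ 0.    0.79 -0.1 ]
underside z 0.015 tool d mm [-1.2  3.3 -0. ]
```

Request:
apply_moves(
  increments=[
    [[-0.0005, 0.0035, 0, 0], [0, 0, 0.001, 0]],
  ],
)

```text
t: 29.4
tcp_pos: [0.6198, 0.0113, 0.1142]
tool_rot: [0.728, 0.686, -0.0, -0.001]
force: [-0.4, -0.4, -0.5]
finger_gap: 0.528
```

```bash
python3 go.py c3
```

```text
t 29.4 tcp [0.6198 0.0113 0.1142] spin needed 0.09 gap 0.528 F [-0.4 -0.4 -0.5] tilt [-0.0018  0.0006] q4-6 [ 0.   0.8 -0.1]
underside z 0.0135 tool d mm [-0.9  0.1 -0. ]
```

Request:
apply_moves(
  increments=[
    [[0, 0, 0.0015, 0], [0, 0, 0.001, 0], [0, 0, 0.0005, 0]],
  ],
)

```text
t: 29.7
tcp_pos: [0.6201, 0.0112, 0.1121]
tool_rot: [0.728, 0.686, -0.0, -0.0]
force: [-1.4, -0.4, 3.4]
finger_gap: 0.527
```

```bash
python3 go.py c3
```

```text
t 29.7 tcp [0.6201 0.0112 0.1121] spin needed 0.09 gap 0.527 F [-1.4 -0.4  3.4] tilt [-0.0008  0.0004] q4-6 [ 0.    0.79 -0.1 ]
underside z 0.0114 tool d mm [-0.8 -0.3 -0. ]
```

Contact. I release.

Request:
apply_moves(
  increments=[
    [[0, 0, 0, 0], [0, 0, 0, 0], [0, 0, 0, 0]],
  ],
  fingers=0.8,
)

```text
t: 30.0
tcp_pos: [0.6208, 0.0111, 0.1131]
tool_rot: [0.728, 0.686, 0.001, 0.001]
force: [0.0, -0.2, 1.1]
finger_gap: 0.799
```

Request:
apply_moves(
  increments=[
    [[0, 0, -0.015, 0], [0, 0, -0.025, 0], [0, 0, -0.025, 0], [0, 0, -0.025, 0], [0, 0, -0.01, 0]],
  ],
  fingers=1,
)

```text
t: 30.5
tcp_pos: [0.6203, 0.0111, 0.2183]
tool_rot: [0.728, 0.686, 0.0, -0.0]
force: [0.3, -1.1, 0.1]
finger_gap: 1.0
```

```bash
python3 go.py b4
```

```text
t 30.5 tcp [0.6203 0.0111 0.2183] spin needed 0.08 gap 1.0 F [ 0.3 -1.1  0.1] tilt [-0.0003  0.0003] q4-6 [ 0.   1.  -0.1]
tool d mm [-3.133e+02 -1.629e+02 -1.000e-01]
```

Request:
apply_moves(
  increments=[
    [[-0.015, -0.008, 0, 0], [-0.025, -0.013, 0, 0], [-0.025, -0.013, 0, 0], [-0.025, -0.013, 0, 0], [-0.025, -0.013, 0, 0]],
  ],
)

```text
t: 31.0
tcp_pos: [0.5499, -0.1033, 0.2185]
tool_rot: [0.725, 0.688, 0.0, 0.001]
force: [0.6, 0.3, 0.4]
finger_gap: 0.999
```

Request:
apply_moves(
  increments=[
    [[-0.025, -0.013, 0, 0], [-0.025, -0.013, 0, 0], [-0.025, -0.013, 0, 0], [-0.025, -0.013, 0, 0], [-0.025, -0.013, 0, 0]],
  ],
)

```text
t: 31.5
tcp_pos: [0.4673, -0.2308, 0.2138]
tool_rot: [0.726, 0.688, -0.002, -0.005]
force: [0.7, -0.0, 0.7]
finger_gap: 1.003
```

Request:
apply_moves(
  increments=[
    [[-0.025, -0.013, 0.005, 0], [-0.02, -0.01, 0.01, 0], [-0.01, -0.005, 0.01, 0], [0, 0, 0, 0]],
  ],
)

```text
t: 31.9
tcp_pos: [0.4279, -0.2891, 0.1852]
tool_rot: [0.728, 0.685, -0.003, -0.009]
force: [-0.4, -0.0, -0.5]
finger_gap: 0.996
```

```bash
python3 go.py b4
```

```text
t 31.9 tcp [ 0.4279 -0.2891  0.1852] spin needed 0.01 gap 0.996 F [-0.4 -0.  -0.5] tilt [-0.0163  0.0083] q4-6 [-0.01  0.79 -0.74]
tool d mm [-2.6 12.2 -0.2]
```

Tilt is about 1°, and descending tends to correct it. I correct the position and descend.

Request:
apply_moves(
  increments=[
    [[-0.002, 0.006, 0.01, 0], [0, 0.006, 0.015, 0], [0, 0, 0.015, 0], [0, 0, 0.012, 0], [0, 0, 0, 0]],
  ],
)

```text
t: 32.4
tcp_pos: [0.4414, -0.2883, 0.1291]
tool_rot: [0.727, 0.686, -0.003, -0.009]
force: [-0.4, 0.4, 0.2]
finger_gap: 1.0
```

```bash
python3 go.py b4
```

```text
t 32.4 tcp [ 0.4414 -0.2883  0.1291] spin needed 0.2 gap 1.0 F [-0.4  0.4  0.2] tilt [-0.0164  0.01  ] q4-6 [-0.01  0.68 -0.73]
tool d mm [-4.3 -1.3 -0. ]
```

Request:
apply_moves(
  increments=[
    [[-0.003, -0.001, 0.01, 0], [-0.001, 0, 0.012, 0], [0, 0, 0.012, 0], [0, 0, 0.008, 0], [0, 0, 0, 0]],
  ],
)

```text
t: 32.9
tcp_pos: [0.4405, -0.2915, 0.0839]
tool_rot: [0.727, 0.687, -0.002, -0.009]
force: [-0.9, -0.2, 0.2]
finger_gap: 1.001
```

```bash
python3 go.py b4
```

```text
t 32.9 tcp [ 0.4405 -0.2915  0.0839] spin needed 0.3 gap 1.001 F [-0.9 -0.2  0.2] tilt [-0.0154  0.0091] q4-6 [-0.01  0.59 -0.73]
tool d mm [-1.  -0.6  0. ]
```

Request:
apply_moves(
  increments=[
    [[-0.001, -0.0005, 0.002, 0], [0, 0, 0, 0], [0, 0, 0, 0], [0, 0, 0, 0], [0, 0, 0, 0]],
  ],
  fingers=0.15,
  newtons=30,
)

```text
t: 33.4
tcp_pos: [0.44, -0.2931, 0.0825]
tool_rot: [0.727, 0.687, -0.002, -0.008]
force: [0.4, -1.1, -1.8]
finger_gap: 0.458
```

Request:
apply_moves(
  increments=[
    [[0, 0, 0, 0]],
  ],
)

```text
t: 33.5
tcp_pos: [0.4401, -0.2931, 0.0826]
tool_rot: [0.727, 0.687, -0.002, -0.008]
force: [-0.5, 0.9, -0.4]
finger_gap: 0.456
```

```bash
python3 go.py s4
```

```text
t 33.5 tcp [ 0.4401 -0.2931  0.0826] spin needed 0.28 gap 0.456 F [-0.5  0.9 -0.4] tilt [-0.0139  0.0076] q4-6 [-0.01  0.58 -0.73]
tool d mm [ 0.7 -0.4  0. ]
b [0.0005 0.0004 0.0826]
```

Request:
apply_moves(
  increments=[
    [[0, 0, -0.01, 0], [0, 0, -0.015, 0], [0, 0, -0.015, 0], [0, 0, -0.012, 0], [0, 0, 0, 0]],
  ],
)

```text
t: 34.0
tcp_pos: [0.4407, -0.2932, 0.1382]
tool_rot: [0.727, 0.687, -0.002, -0.008]
force: [-0.4, -0.4, -1.4]
finger_gap: 0.46
```

```bash
python3 go.py c4
```

```text
t 34.0 tcp [ 0.4407 -0.2932  0.1382] spin needed 0.29 gap 0.46 F [-0.4 -0.4 -1.4] tilt [-0.0143  0.008 ] q4-6 [-0.01  0.7  -0.73]
underside z 0.0556 tool d mm [222.6 161.3  -0.8]
```

Request:
apply_moves(
  increments=[
    [[0.014, 0.01, 0, 0], [0.023, 0.0165, 0, 0], [0.023, 0.0165, 0, 0], [0.023, 0.0165, 0, 0], [0.023, 0.0165, 0, 0]],
  ],
)

```text
t: 34.5
tcp_pos: [0.5234, -0.1922, 0.1381]
tool_rot: [0.729, 0.684, -0.003, -0.007]
force: [0.6, -0.5, -1.2]
finger_gap: 0.459
```

Request:
apply_moves(
  increments=[
    [[0.023, 0.0165, 0, 0], [0.023, 0.0165, 0, 0], [0.023, 0.0165, 0, 0], [0.018, 0.014, 0, 0], [0.008, 0.007, 0, 0]],
  ],
)

```text
t: 35.0
tcp_pos: [0.6022, -0.0952, 0.1356]
tool_rot: [0.728, 0.685, -0.003, -0.009]
force: [0.5, -0.6, -0.1]
finger_gap: 0.458
```

Request:
apply_moves(
  increments=[
    [[0, 0, 0, 0]],
  ],
)

```text
t: 35.1
tcp_pos: [0.6027, -0.0942, 0.1353]
tool_rot: [0.728, 0.686, -0.003, -0.009]
force: [-0.9, 0.1, -1.5]
finger_gap: 0.46
```

```bash
python3 go.py c4
```

```text
t 35.1 tcp [ 0.6027 -0.0942  0.1353] spin needed 0.1 gap 0.46 F [-0.9  0.1 -1.5] tilt [-0.0172  0.0083] q4-6 [ 0.    0.84 -0.28]
underside z 0.0526 tool d mm [14.9 10.9 -0.1]
```

Request:
apply_moves(
  increments=[
    [[0.008, 0.006, 0, 0], [0.006, 0.005, 0.006, 0], [0, 0, 0.012, 0], [0, 0, 0.01, 0], [0, 0, 0, 0]],
  ],
)

```text
t: 35.6
tcp_pos: [0.6123, -0.0823, 0.1039]
tool_rot: [0.729, 0.685, -0.005, -0.01]
force: [-0.6, 0.1, -0.9]
finger_gap: 0.456
```

```bash
python3 go.py c4
```

```text
t 35.6 tcp [ 0.6123 -0.0823  0.1039] spin needed -0.08 gap 0.456 F [-0.6  0.1 -0.9] tilt [-0.0211  0.0087] q4-6 [ 0.    0.8  -0.25]
underside z 0.0212 tool d mm [ 2.3  2.4 -0. ]
```

Request:
apply_moves(
  increments=[
    [[0.003, 0.0025, 0.004, 0], [0, 0, 0.003, 0], [0, 0, 0, 0]],
  ],
)

```text
t: 35.9
tcp_pos: [0.6142, -0.08, 0.0952]
tool_rot: [0.729, 0.684, -0.005, -0.011]
force: [-0.0, 0.7, -1.3]
finger_gap: 0.456
```

```bash
python3 go.py c4
```

```text
t 35.9 tcp [ 0.6142 -0.08    0.0952] spin needed -0.17 gap 0.456 F [-0.   0.7 -1.3] tilt [-0.0233  0.0092] q4-6 [ 0.    0.79 -0.25]
underside z 0.0126 tool d mm [-0.1  0.8 -0. ]
```

Request:
apply_moves(
  increments=[
    [[0.0005, 0.0008, 0.001, 0], [0, 0, 0.001, 0]],
  ],
)

```text
t: 36.1
tcp_pos: [0.6151, -0.0796, 0.0941]
tool_rot: [0.729, 0.684, -0.005, -0.011]
force: [-3.0, 0.5, 8.9]
finger_gap: 0.463
```

```bash
python3 go.py c4
```

```text
t 36.1 tcp [ 0.6151 -0.0796  0.0941] spin needed -0.17 gap 0.463 F [-3.   0.5  8.9] tilt [-0.023  0.009] q4-6 [ 0.    0.79 -0.25]
underside z 0.0115 tool d mm [-0.5 -0.1 -0. ]
```

Firm contact at 8.9 N. I release and back up, then look.

Request:
apply_moves(
  increments=[
    [[0, 0, 0, 0], [0, 0, 0, 0], [0, 0, 0, 0]],
  ],
  fingers=0.8,
)

```text
t: 36.4
tcp_pos: [0.616, -0.0798, 0.0953]
tool_rot: [0.729, 0.684, -0.005, -0.01]
force: [-0.9, -0.1, 0.3]
finger_gap: 0.797
```

Request:
apply_moves(
  increments=[
    [[0, 0, -0.015, 0], [0, 0, -0.025, 0], [0, 0, -0.025, 0], [0, 0, -0.025, 0], [0, 0, -0.025, 0]],
  ],
  fingers=1,
)

```text
t: 36.9
tcp_pos: [0.6167, -0.0803, 0.2138]
tool_rot: [0.729, 0.684, -0.006, -0.013]
force: [1.0, -0.3, 0.4]
finger_gap: 1.003
```

Request:
apply_moves(
  increments=[
    [[-0.02, -0.02, -0.02, 0], [-0.02, -0.03, 0, 0], [-0.025, -0.03, 0, 0], [-0.025, -0.03, 0, 0], [-0.02, -0.02, 0, 0]],
  ],
)

```text
t: 37.4
tcp_pos: [0.4831, -0.1839, 0.2478]
tool_rot: [0.727, 0.687, -0.001, -0.002]
force: [0.7, 0.0, -0.1]
finger_gap: 1.0
```

```bash
python3 go.py b1;python3 - <<'E'
from caps import *
for n in("top","side"):
    p,D=manip.snapshot(n); cv2.imwrite(f"pics/{n}4.png",p[:,:,::-1]); caps(n,p,D)
E
```

```text
t 37.4 tcp [ 0.4831 -0.1839  0.2478] spin needed 0.29 gap 1.0 F [ 0.7  0.  -0.1] tilt [-0.0046  0.0009] q4-6 [-0.    0.92 -0.52]
tool d mm [ 3.801e+02  1.228e+02 -3.000e-01]
top px [185. 161.] n 509 z [0.1332 0.1339 0.1351 0.1356] h 0.132 centre 0.6262 0.1879 r 0.0276 mean [0.6262 0.1879] hull 0.0265
top px [229. 164.] n 376 z [0.113  0.1138 0.115  0.1155] h 0.112 centre 0.6238 0.0974 r 0.0243 mean [0.6237 0.0979] hull 0.0233
top px [269. 168.] n 267 z [0.093  0.0938 0.095  0.0958] h 0.092 centre 0.6192 0.0112 r 0.0207 mean [0.6191 0.0109] hull 0.0197
top px [309. 172.] n 197 z [0.073  0.0738 0.0748 0.0755] h 0.072 centre 0.6133 -0.0796 r 0.0179 mean [ 0.6133 -0.0795] hull 0.0168
side px [260. 191.] n 139 z [0.0714 0.0721 0.073  0.0733] h 0.072 centre 0.6093 -0.0768 r 0.0181 mean [ 0.6101 -0.0763] hull 0.0161
side px [253. 216.] n 249 z [0.0916 0.0923 0.0931 0.0937] h 0.092 centre 0.6169 0.0134 r 0.0231 mean [0.616 0.014] hull 0.0202
side px [245. 244.] n 387 z [0.1118 0.1124 0.1131 0.1134] h 0.112 centre 0.6206 0.1003 r 0.0247 mean [0.6213 0.1012] hull 0.0226
side px [236. 278.] n 663 z [0.1316 0.1322 0.1331 0.1335] h 0.132 centre 0.6243 0.1907 r 0.0278 mean [0.6241 0.1907] hull 0.0261
```

View pics/top4.png

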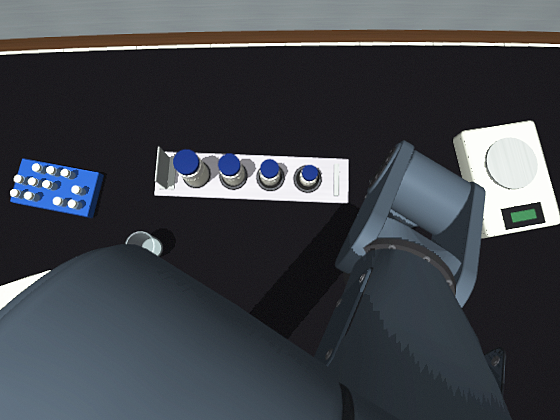

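View pics/side4.png

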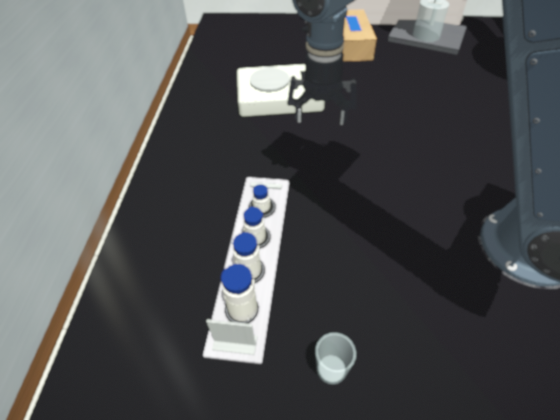

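Order and standing are right: tallest at (185,161) by the bookend, down to the shortest at (309,172), and the beaker has not moved. Against their coasters, bottles 2–4 are within about 1.5 mm, but the tallest sits about 2.7 mm short in x. There is time to lift it slightly and re-centre it.

Request:
apply_moves(
  increments=[
    [[0.02, 0.005, 0, 0], [0.03, 0.01, 0, 0], [0.03, 0.01, 0, 0], [0.03, 0.01, 0, 0], [0.03, 0.01, 0, 0]],
  ],
)

```text
t: 38.0
tcp_pos: [0.541, -0.0472, 0.2525]
tool_rot: [0.732, 0.682, 0.001, 0.002]
force: [0.6, -0.2, 0.3]
finger_gap: 1.001
```

Request:
apply_moves(
  increments=[
    [[0.03, 0.01, 0, 0], [0.03, 0.01, 0, 0], [0.03, 0.01, 0, 0], [0.03, 0.01, 0, 0], [0.03, 0.01, 0, 0]],
  ],
)

```text
t: 38.5
tcp_pos: [0.6062, 0.1103, 0.2571]
tool_rot: [0.731, 0.683, 0.004, 0.005]
force: [0.5, -0.4, -0.5]
finger_gap: 1.0
```

```bash
sed -i "s/'1':(.6248,.1888)/'1':(.6252,.1893)/" go.py; python3 go.py b1
```

```text
t 38.5 tcp [0.6062 0.1103 0.2571] spin needed -0.37 gap 1.0 F [ 0.5 -0.4 -0.5] tilt [ 0.0129 -0.0012] q4-6 [-0.    1.05  0.07]
tool d mm [80.2 14.9  0.2]
```

Request:
apply_moves(
  increments=[
    [[0.025, 0.005, 0, 0], [0.025, 0.005, 0, 0], [0.015, 0.003, 0, 0], [0.005, 0, 0, 0], [0, 0, 0, 0]],
  ],
)

```text
t: 39.0
tcp_pos: [0.6263, 0.1909, 0.2605]
tool_rot: [0.728, 0.686, 0.008, 0.006]
force: [-0.2, 0.2, -0.4]
finger_gap: 0.996
```

```bash
python3 go.py b1
```

```text
t 39.0 tcp [0.6263 0.1909 0.2605] spin needed 0.12 gap 0.996 F [-0.2  0.2 -0.4] tilt [0.0195 0.0015] q4-6 [-0.    1.11  0.19]
tool d mm [-1.7 -0.  -0. ]
```

Request:
apply_moves(
  increments=[
    [[-0.002, 0, 0.01, 0], [0, 0, 0.015, 0], [0, 0, 0.015, 0], [0, 0, 0.01, 0], [0, 0, 0, 0]],
  ],
)

```text
t: 39.5
tcp_pos: [0.626, 0.1831, 0.2074]
tool_rot: [0.73, 0.684, 0.006, 0.006]
force: [-0.8, -0.5, -0.0]
finger_gap: 0.999
```

```bash
python3 go.py b1
```

```text
t 39.5 tcp [0.626  0.1831 0.2074] spin needed -0.2 gap 0.999 F [-0.8 -0.5 -0. ] tilt [ 0.0168 -0.0008] q4-6 [-0.    1.    0.18]
tool d mm [ 6.3 -0.1  0. ]
```

Request:
apply_moves(
  increments=[
    [[0.006, 0, 0.008, 0], [0, 0, 0.013, 0], [0, 0, 0.013, 0], [0, 0, 0.012, 0], [0, 0, 0, 0]],
  ],
)

```text
t: 40.0
tcp_pos: [0.6276, 0.1883, 0.1579]
tool_rot: [0.73, 0.683, 0.006, 0.006]
force: [-0.1, -0.2, 0.1]
finger_gap: 1.001
```

```bash
python3 go.py b1
```

```text
t 40.0 tcp [0.6276 0.1883 0.1579] spin needed -0.29 gap 1.001 F [-0.1 -0.2  0.1] tilt [ 0.0175 -0.001 ] q4-6 [-0.    0.91  0.19]
tool d mm [ 1.  -1.5 -0. ]
```

Request:
apply_moves(
  increments=[
    [[0.001, -0.0015, 0.003, 0], [0, 0, 0, 0], [0, 0, 0, 0], [0, 0, 0, 0], [0, 0, 0, 0]],
  ],
  fingers=0.3,
  newtons=40,
)

```text
t: 40.5
tcp_pos: [0.626, 0.1897, 0.1545]
tool_rot: [0.73, 0.684, 0.006, 0.006]
force: [-0.7, -0.4, -2.4]
finger_gap: 0.662
```

```bash
python3 go.py s1 0.012; python3 go.py c1
```

```text
t 40.5 tcp [0.626  0.1897 0.1545] spin needed -0.26 gap 0.662 F [-0.7 -0.4 -2.4] tilt [ 0.0172 -0.0011] q4-6 [-0.    0.9   0.19]
tool d mm [-0.3  0.3  0. ]
b [-0.0003 -0.0015  0.1425]
t 40.5 tcp [0.626  0.1897 0.1545] spin needed -0.26 gap 0.662 F [-0.7 -0.4 -2.4] tilt [ 0.0172 -0.0011] q4-6 [-0.    0.9   0.19]
underside z 0.012 tool d mm [0.2 3.  0.1]
```

Gripped. I lift about 6 mm, shift 3 mm, and set it down again.

Request:
apply_moves(
  increments=[
    [[0, 0, -0.005, 0], [0, 0.0015, -0.003, 0], [0, 0.0015, 0, 0], [0, 0, 0, 0]],
  ],
)

```text
t: 40.9
tcp_pos: [0.6286, 0.1894, 0.1626]
tool_rot: [0.73, 0.683, 0.005, 0.006]
force: [0.1, -0.3, -3.7]
finger_gap: 0.668
```

```bash
python3 go.py c1
```

```text
t 40.9 tcp [0.6286 0.1894 0.1626] spin needed -0.27 gap 0.668 F [ 0.1 -0.3 -3.7] tilt [ 0.0161 -0.0012] q4-6 [-0.    0.92  0.19]
underside z 0.0202 tool d mm [0.4 0.5 0. ]
```

Request:
apply_moves(
  increments=[
    [[0.0005, 0.0005, 0.003, 0], [0, 0, 0.003, 0], [0, 0, 0.001, 0], [0, 0, 0, 0]],
  ],
)

```text
t: 41.3
tcp_pos: [0.6291, 0.1898, 0.1545]
tool_rot: [0.73, 0.683, 0.005, 0.006]
force: [-0.8, -0.5, -1.5]
finger_gap: 0.667
```

```bash
python3 go.py c1
```

```text
t 41.3 tcp [0.6291 0.1898 0.1545] spin needed -0.27 gap 0.667 F [-0.8 -0.5 -1.5] tilt [ 0.0151 -0.0013] q4-6 [-0.    0.91  0.19]
underside z 0.012 tool d mm [-0.   0.2  0. ]
```

Request:
apply_moves(
  increments=[
    [[0, 0, 0.001, 0], [0, 0, 0.001, 0]],
  ],
)

```text
t: 41.5
tcp_pos: [0.6292, 0.1898, 0.1545]
tool_rot: [0.73, 0.683, 0.005, 0.006]
force: [-3.1, -0.2, 4.2]
finger_gap: 0.662
```

```bash
python3 go.py c1
```

```text
t 41.5 tcp [0.6292 0.1898 0.1545] spin needed -0.26 gap 0.662 F [-3.1 -0.2  4.2] tilt [ 0.0153 -0.0014] q4-6 [-0.    0.91  0.19]
underside z 0.012 tool d mm [-0.1  0.1  0. ]
```

Contact. I release, rise and retreat.

Request:
apply_moves(
  increments=[
    [[0, 0, 0, 0], [0, 0, 0, 0], [0, 0, 0, 0]],
  ],
  fingers=0.9,
)

```text
t: 41.8
tcp_pos: [0.6306, 0.1901, 0.1558]
tool_rot: [0.73, 0.684, 0.007, 0.007]
force: [0.2, 0.2, 0.3]
finger_gap: 0.899
```

Request:
apply_moves(
  increments=[
    [[0, 0, -0.012, 0], [0, 0, -0.025, 0], [0, 0, -0.025, 0], [0, 0, -0.025, 0], [0, 0, -0.015, 0]],
  ],
  fingers=1,
)

```text
t: 42.3
tcp_pos: [0.6281, 0.1899, 0.2611]
tool_rot: [0.73, 0.683, 0.006, 0.006]
force: [-0.7, -0.6, -0.1]
finger_gap: 1.002
```

Request:
apply_moves(
  increments=[
    [[0, -0.02, -0.02, 0], [0, -0.025, -0.01, 0], [0, -0.025, 0, 0], [0, -0.025, 0, 0], [0, -0.015, 0, 0]],
  ],
)

```text
t: 42.8
tcp_pos: [0.5193, 0.1973, 0.2988]
tool_rot: [0.73, 0.683, 0.013, 0.012]
force: [1.0, 0.4, 0.5]
finger_gap: 1.003
```

Request:
apply_moves(
  increments=[
    [[0, -0.005, 0, 0], [0, 0, 0, 0], [0, 0, 0, 0], [0, 0, 0, 0], [0, 0, 0, 0]],
  ],
)

```text
t: 43.3
tcp_pos: [0.5152, 0.1979, 0.3014]
tool_rot: [0.73, 0.683, 0.016, 0.013]
force: [-0.0, 0.1, 0.2]
finger_gap: 0.996
```

```bash
python3 go.py b1;python3 - <<'E'
from caps import *
for n in("top","side"):
    p,D=manip.snapshot(n); cv2.imwrite(f"pics/{n}5.png",p[:,:,::-1]); caps(n,p,D)
E
```

```text
t 43.3 tcp [0.5152 0.1979 0.3014] spin needed -0.36 gap 0.996 F [-0.   0.1  0.2] tilt [0.0408 0.0022] q4-6 [-0.01  1.04  0.24]
tool d mm [ -1.3 110.    4.5]
top px [185. 160.] n 509 z [0.1332 0.1339 0.1349 0.1353] h 0.132 centre 0.6295 0.1879 r 0.0275 mean [0.6296 0.1881] hull 0.0266
top px [229. 164.] n 371 z [0.1132 0.1139 0.1149 0.1156] h 0.112 centre 0.6238 0.0974 r 0.0243 mean [0.624  0.0979] hull 0.023
top px [269. 168.] n 264 z [0.0932 0.0941 0.0952 0.0955] h 0.092 centre 0.6192 0.0112 r 0.0207 mean [0.6195 0.011 ] hull 0.0196
top px [309. 172.] n 197 z [0.0727 0.0738 0.0747 0.0752] h 0.072 centre 0.6128 -0.0795 r 0.018 mean [ 0.6131 -0.0796] hull 0.0169
side px [261. 190.] n 79 z [0.0718 0.0725 0.0746 0.3455] h 0.072 centre 0.6106 -0.0759 r 0.0169 mean [ 0.6084 -0.0805] hull 0.0135
side px [247. 215.] n 61 z [0.0916 0.0927 0.0935 0.3257] h 0.092 centre 0.6243 0.0125 r 0.0181 mean [0.628  0.0123] hull 0.0091
side px [245. 244.] n 378 z [0.1115 0.1122 0.113  0.1134] h 0.112 centre 0.6217 0.1006 r 0.0246 mean [0.6215 0.1014] hull 0.0222
side px [234. 278.] n 670 z [0.1315 0.1321 0.133  0.1334] h 0.132 centre 0.6281 0.1911 r 0.028 mean [0.6275 0.1909] hull 0.0262
```

View pics/side5.png

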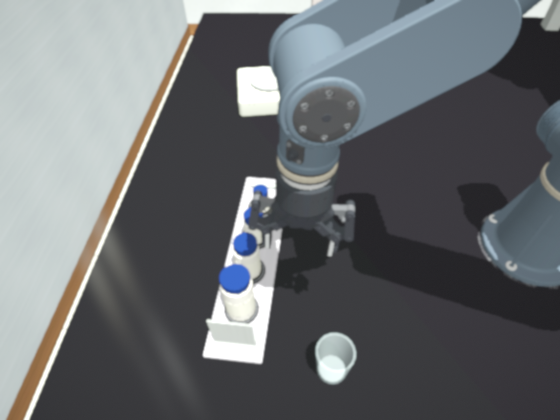

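View pics/top5.png

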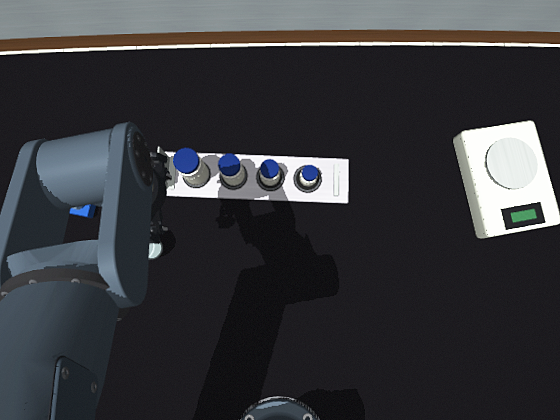

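The tallest is now within about 1 mm of its coaster centre in x. All four caps sit at the right heights (132, 112, 92 and 72 mm), upright and in order from the bookend at the left. The beaker is unmoved at (335,355) in the side view, and the gripper is clear at z = 0.30 m. I hand in.

```bash
python3 -c "
from station import manip
print(manip.sign_off())"
```

```text
the job is handed in; nothing more can be done
None
```

All four bottles stand upright on the coasters in height order, tallest next to the bookend, and I handed the job in at about 43 s of the 104 s allowed.

- **Placement:** I set each bottle down until the wrist force showed contact, 9 N at most, then opened the gripper. The tallest first came out about 2.7 mm off centre, so I gripped it again, lifted it 8 mm and re-centred it.
- **Final heights:** The last pictures show the cap tops at about 132, 112, 92 and 72 mm, which matches each bottle standing flat on its coaster.
- **Centring:** Averaged over the two cameras, the bottles are within about 1.5 mm of their coaster centres. The two cameras still disagree by up to about 4 mm on some positions, so that figure is uncertain by 1–2 mm.
- **Less certain checks:** In the last side picture the gripper partly hid the two shortest bottles. Their side-view positions come from the picture before, and the last top view showed them unmoved.
- **Tool tilt:** The tool drifted 1–3° from vertical on some long moves. I corrected that before gripping, or allowed for it when placing.
- **Beaker:** It was never touched, and it was in the same place in the side pictures before and after.

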